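# Check change gears against the master and queue them by tooth count on the roller lane

## Task

Take the coarse-toothed gears one at a time, the one with the fewest teeth first and then in rising tooth count: hold each gear level beside the master gear on the test plate, slide it straight in through the middle of the guard's opening into full mesh, turn it so that the master's pointer swings at least 30 degrees to either side, then lay the gear, hub up, on the sloped rollers so that it runs down to the stop or against the gear before it, before starting on the next. Put the two fine-toothed gears, which cannot mesh, flat side by side in the black tray at any time, and leave the other things on the bench where they are.

Things in the scene. Friction and masses are not known exactly. Their poses are not given: they have to be found in the camera images.
- gear8_c (a point): coarse steel spur gear with 8 teeth, may be absent: pitch radius 18.00 mm, 45 mm over the tooth tips, toothed part 12 mm thick, with a smooth round hub 24 mm in diameter and 24 mm tall on top (36 mm in all). Stands hub up. The point is on its axis half-way up, 18 mm above its underside; z is its axis. Teeth are about 9 mm deep, 14 mm apart, smooth, with rounded tips. Mass about 150 g
- gear10_c (a point): coarse steel spur gear with 10 teeth, may be absent: pitch radius 22.50 mm, 54 mm over the tooth tips, toothed part 12 mm thick, with a smooth round hub 24 mm in diameter and 24 mm tall on top (36 mm in all). Stands hub up. The point is on its axis half-way up, 18 mm above its underside; z is its axis. Teeth are about 9 mm deep, 14 mm apart, smooth, with rounded tips. Mass about 200 g
- gear12_c (a point): coarse steel spur gear with 12 teeth, may be absent: pitch radius 27.00 mm, 63 mm over the tooth tips, toothed part 12 mm thick, with a smooth round hub 24 mm in diameter and 24 mm tall on top (36 mm in all). Stands hub up. The point is on its axis half-way up, 18 mm above its underside; z is its axis. Teeth are about 9 mm deep, 14 mm apart, smooth, with rounded tips. Mass about 260 g
- gear14_c (a point): coarse steel spur gear with 14 teeth, may be absent: pitch radius 31.50 mm, 72 mm over the tooth tips, toothed part 12 mm thick, with a smooth round hub 24 mm in diameter and 24 mm tall on top (36 mm in all). Stands hub up. The point is on its axis half-way up, 18 mm above its underside; z is its axis. Teeth are about 9 mm deep, 14 mm apart, smooth, with rounded tips. Mass about 330 g
- fine32_c (a point): steel gear with 32 fine teeth (about 6 mm apart), too fine to mesh with the master: 60 mm over the tips, toothed part 12 mm thick, hub on top 24 mm in diameter and 24 mm tall (36 mm in all), about 240 g. Stands hub up; the point is on its axis half-way up, 18 mm above its underside. Always present
- fine24_c (a point): steel gear with 24 fine teeth (about 6 mm apart), too fine to mesh with the master: 46 mm over the tips, toothed part 12 mm thick, hub on top 24 mm in diameter and 24 mm tall (36 mm in all), about 150 g. Stands hub up; the point is on its axis half-way up, 18 mm above its underside. Always present
- master_c (a point): centre of the master gear's toothed part, on its fixed upright post, 19 mm above the bench. Coarse like the gears: 12 teeth, pitch radius 27 mm, 63 mm over the tips, teeth 13 to 25 mm above the bench, nothing more than 2 mm above them. A gear is in full mesh when its axis is the sum of both pitch radii away (root clearance 0.8 mm, backlash about 3.5 mm)
- pointer (a point): same point as master_c but turning with the master: its +y axis points along the black pointer, straight away from the guard's opening when at rest
- tester: fixed aluminium test plate, 130 (x) x 180 (y) x 12 mm, origin under its centre; a gear standing on it is level with the master. The master's post is 35 mm off its centre towards +y; 125 mm of plate lies on the master's -y side. A low guard (22 mm above the bench, radius 37 to 42 mm) surrounds the master but for an 88 degree opening on that -y side, where gears come straight in through the middle
- master (a joint): turn of the master gear about its post (rad, positive anticlockwise from above); 0 at rest with its black pointer at the middle mark, other marks 30 degrees to either side. It turns freely both ways against a weak spring (0.03 N m/rad), which brings it back to 0 when let go
- lane: sloped roller lane fixed to the bench, origin under its centre, length along its y. 252 mm of free rollers (14 mm apart) between side rails 84 mm apart that rise 8 mm above them. It falls 6 degrees towards its -y end, where the stop is: roller tops 22 mm above the bench at the stop (y = -126 mm), 48.5 mm at the high end (y = +126 mm). Gears laid on it, hub up, run down slowly by themselves
- stop (a point): middle of the stop's inner face, at the level of the roller tops at the low end of the lane; the stop plate rises 12 mm above it. Axes as the lane's
- tray_in (a point): centre of the inner floor (about 4 mm above the bench) of the reject tray, a black open tray 150 x 150 mm, 30 mm high, walls 4 mm, fixed; axes along its sides
- nut: large steel hex nut, 34 mm across, 14 mm high; origin under its centre. Not part of the job: leave where it is
- wrench: small spanner, 140 mm long, lying on the bench. Not part of the job: leave where it is
- brush: bench brush lying on the bench. Not part of the job: leave where it is
- offcut: wood offcut 70 x 45 x 18 mm; origin under its centre. Not part of the job: leave where it is
There are look-alikes about, which are no part of the job. What is shaped like the part that bears fine24_c but turquoise is not meant.

How it is judged:
By the outcome, as a careful person would: the job done as asked, in the order asked, and still so for the second after the job is handed in, with the robot touching nothing.
Of gear8, gear10, gear12, gear14 only 3 to 4 are there at a start; the rules pass over those that are not, and their reading is None.
At some moment in a run one of gear8, gear10, gear12, gear14, fine32, fine24 may be knocked a few centimetres aside while the robot is not near it.
It also fails if it takes over 208 s, if anything falls off the work surface, if the arm or the gripper's body presses on something with over 40 N, if the wrist force passes 120 N, or if a joint passes its speed limit or range.

## Robot

A 7-joint arm with a two-finger parallel gripper is mounted at the origin on the work surface. World frame = base frame: x ahead of the robot, y to its left, z up, the work surface at z = 0. Lengths are in mm, angles in rad, forces in N, time in s.
With the tool pointing down it reaches from about 425 to 950 mm from the base axis. Payload 4.7 kg.
Tool frame: the origin (TCP) lies midway between the tips of the shut fingers; the grasp point (between the pads) lies 19 mm behind it (r.grasp_offset is the distance from the TCP to the grasp point, in mm); y points along the fingers, x is the direction in which the jaws open and shut, and the axes are right-handed (so a half turn about y gives the same grasp; the last joint's range is limited). The gripper opens to 85 mm and grips with 20 to 120 N. Pads are 22 mm wide; open, the fingers measure 114 mm over their backs; the gripper's body (76 mm by 85 mm) begins 54 mm behind the grasp point. The pads swing forward as they close: fully open they stand 13 mm farther back than shut.
Start: joints at [-1.169, 0.469, -0.049, 1.532, 0.024, 1.141, -0.082], TCP at [281.842, 613.363, 231.335] pointing down, gripper open.
Joint ranges: [-2.59, 2.59], [-0.33, 1.99], [-1.39, 1.29], [0.1, 2.45], [-1.04, 4.18], [0.21, 1.99], [-2.66, 2.66]. Speed limits (rad/s): [2.57, 2.57, 3.14, 3.14, 3.14, 3.14, 3.14].

## Interface

Orientations are given as [roll, pitch, yaw] about the fixed x, y, z axes, in that order (R = Rz(yaw) Ry(pitch) Rx(roll)).
In Python, from bench import r gives the robot as it stands.
- The arm moves only by the shell command python3 -m creep 'ROWS' [FORCE]. ROWS is JSON, a list that holds one entry, the list of rows, each a list of 7 numbers: the shift along the tool's x, y, z in m, then the turn, a rotation vector about the tool's x, y, z in rad, then the opening, from -1 (shut) to 1 (fully open), so that 0 is half open. A call has 1 to 8 rows; each row is the pose to reach, as a shift and turn from the pose commanded when the call began, along the tool's axes at that moment; what a row does not reach only later rows make up. A row lasts 1/10 s, in which the tool goes at most 50 mm and 8.59 degrees, less where a joint would pass 70% of its speed; a pose out of reach is approached as far as the arm can. A call with a gripper value outside its range is refused whole. The fingers move at their own pace and stop on an object; FORCE is the grip in N (left out, the last holds). Time passes only in rows, so rows that repeat a pose let the fingers close. It gives the time, the measured TCP pose, the force and the opening at its end, in the units of the state.
- r.get_obs(): the state, without advancing time (a new reading comes with each control period).
- r.camera(name): name is "side" or "top" or "wrist"; returns a dict with "pixels" (480x640x3 uint8, blue, green, red), "intrinsics" (3x3 intrinsics, pixels), "k1" (the pictures are not rectified: a ray, as slopes to the right and down, at radius r is drawn at 1 + k1 r^2 times it, then the intrinsics apply), "xyz" and "rotation" of the camera in the world; the wrist camera has in their place "hand_eye" (4x4, takes a point from camera to tool coordinates, whose origin is the TCP and whose axes are the tool frame's). Camera axes: x right, y up, looking along -z (the intrinsics and any distortion apply to the point x, -y, -z); pixel columns grow to the right and rows downward; lengths in mm; the calibration is good to about 2 mm. A picture is of the moment at which its call begins: read the wrist's pose just before it. There is no depth.
- r.job_done(): hands the job in, once; it reports no verdict.
The state is a dict: "time": time; "joints": joint angles; "qd": joint speeds; "effort": joint torques, N m; "ee_pos": TCP position; "eef_rot": TCP orientation; "force": force on the tool from outside, world axes, zero at the start; "torque": the same for the moment, N m; "grip_width": finger opening in mm.
Only numpy, scipy, OpenCV 4.12 (cv2) and the standard library are available. Lean on these libraries where they do the work, as an engineer would, in place of code of your own. Each camera call takes 0.05 s, during which the arm holds its last target.

## Working session

There is one attempt and no reset: what is moved stays moved. The work goes in short steps, Python scripts to look and compute and a shell command to move; the robot and the scene stay as the last step left them, time stands still between calls to the robot, and variables do not carry over. Pictures are saved under pics/ and viewed, and the job is handed in when it is done.

```bash
ls; mkdir -p pics
python3 - <<'E'
from bench import r
import cv2
o=r.get_obs(); print({k:(v if not hasattr(v,'round') else v) for k,v in o.items()}); print(r.grasp_offset)
for n in ["side","top","wrist"]:
    c=r.camera(n); cv2.imwrite(f"pics/{n}0.png",c["pixels"]); print(n,{k:v for k,v in c.items() if k!="pixels"})
E
```

```text
pics
{'time': 0.0, 'joints': array([-1.16890502,  0.46948299, -0.04861079,  1.53373291,  0.02409345,
        1.14097982, -0.08231619]), 'qd': array([ 2.21329298e-03,  2.18904664e-03, -3.35100442e-05, -3.40124877e-04,
        1.22888707e-03, -1.22161095e-03, -8.94543943e-04]), 'effort': array([-3.47576515e-04, -5.10312259e+01, -4.70887008e-02, -2.37716478e+01,
        1.06717116e-02,  7.38250441e-03,  2.84030442e-06]), 'ee_pos': array([281.60330253, 612.79296793, 230.21694713]), 'eef_rot': array([-1.57085781,  0.00201671,  1.14003265]), 'force': array([ 0.30877888, -0.05135198, -0.06936074]), 'torque': array([-0.00685008,  0.02656132, -0.02313116]), 'grip_width': 85.41651912311404}
18.700000000000003
side {'intrinsics': array([[541.57786045,   0.        , 303.22821651],
       [  0.        , 541.57786045, 231.35568667],
       [  0.        ,   0.        ,   1.        ]]), 'k1': -0.13499282942785065, 'xyz': array([  42.31127169, -690.57512573,  687.42624489]), 'rotation': array([ 0.91611771, -0.00515899, -0.60928643])}
top {'intrinsics': array([[603.31335956,   0.        , 323.60376575],
       [  0.        , 603.31335956, 238.84081712],
       [  0.        ,   0.        ,   1.        ]]), 'k1': -0.19714634900001352, 'xyz': array([ 275.04854174,  -26.55060297, 1331.38341021]), 'rotation': array([ 0.18257442,  0.00614368, -1.57646604])}
wrist {'intrinsics': array([[359.41502721,   0.        , 316.03815613],
       [  0.        , 359.41502721, 238.35304006],
       [  0.        ,   0.        ,   1.        ]]), 'k1': -0.03711560231875944, 'hand_eye': array([[ 9.99999884e-01, -4.41265249e-04, -1.95089577e-04,
         5.40553112e-01],
       [-6.78060440e-05,  2.71806562e-01, -9.62351905e-01,
        -1.42431545e+02],
       [ 4.77679081e-04,  9.62351806e-01,  2.71806500e-01,
         7.00235250e+01],
       [ 0.00000000e+00,  0.00000000e+00,  0.00000000e+00,
         1.00000000e+00]])}
```

View pics.

View pics/side0.png

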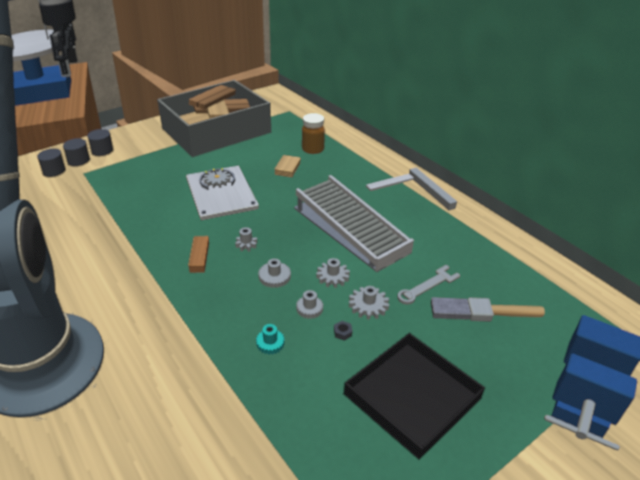

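View pics/top0.png

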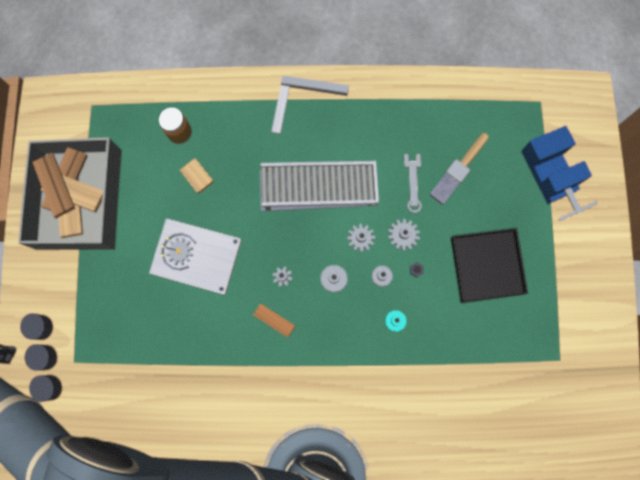

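View pics/wrist0.png

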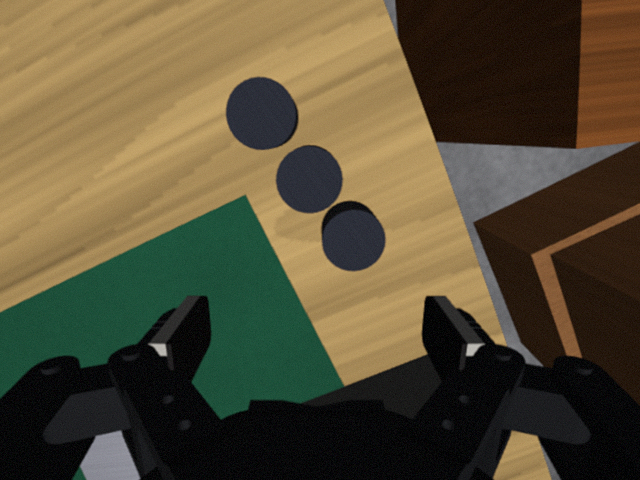

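```bash
cat > h.py <<'E'
import numpy as np, cv2
from scipy.spatial.transform import Rotation as Ro
from bench import r
def cam(n):
    o=r.get_obs(); c=r.camera(n)
    if n=="wrist":
        T=np.eye(4); T[:3,:3]=Ro.from_euler('xyz',o["eef_rot"]).as_matrix(); T[:3,3]=o["ee_pos"]
        M=T@c["hand_eye"]; c["R"]=M[:3,:3]; c["t"]=M[:3,3]
    else:
        c["R"]=Ro.from_euler('xyz',c["rotation"]).as_matrix(); c["t"]=np.array(c["xyz"])
    return c
def px2w(c,uv,z):
    uv=np.asarray(uv,float).reshape(-1,1,2)
    p=cv2.undistortPoints(uv,c["intrinsics"],np.array([c["k1"],0,0,0,0])).reshape(-1,2)
    d=np.c_[p[:,0],-p[:,1],-np.ones(len(p))]@c["R"].T
    s=(z-c["t"][2])/d[:,2]
    return c["t"]+d*s[:,None]
def w2px(c,P):
    P=np.atleast_2d(np.asarray(P,float)); q=(P-c["t"])@c["R"]
    q=np.c_[q[:,0],-q[:,1],-q[:,2]]
    return cv2.projectPoints(q.reshape(-1,1,3),np.zeros(3),np.zeros(3),c["intrinsics"],np.array([c["k1"],0,0,0,0]))[0].reshape(-1,2)
def crop(img,x0,y0,x1,y1,f,name):
    cv2.imwrite("pics/"+name,cv2.resize(img[y0:y1,x0:x1],None,fx=f,fy=f,interpolation=cv2.INTER_CUBIC))
E
python3 - <<'E'
from h import *
c=cam("top")
crop(c["pixels"],260,210,430,340,4.7,"t1.png")
crop(c["pixels"],140,140,390,310,3.2,"t2.png")
s=cam("side")
crop(s["pixels"],220,220,400,355,4.4,"s1.png")
crop(s["pixels"],170,150,430,280,3,"s2.png")
for n,uv in dict(g8=(283,276),a=(361,237),b=(404,234),f32=(334,278),f24=(382,275),tq=(397,321),lane=(320,185),tray=(489,265),mast=(178,251)).items(): print(n,px2w(c,uv,20)[0].round(0))
E
```

```text
g8 [435.  70.  20.]
a [ 521. -103.   20.]
b [ 527. -198.   20.]
f32 [430. -42.  20.]
f24 [ 436. -147.   20.]
tq [ 335. -178.   20.]
lane [641. -12.  20.]
tray [ 456. -387.   20.]
mast [492. 305.  20.]
```

View pics/t1.png

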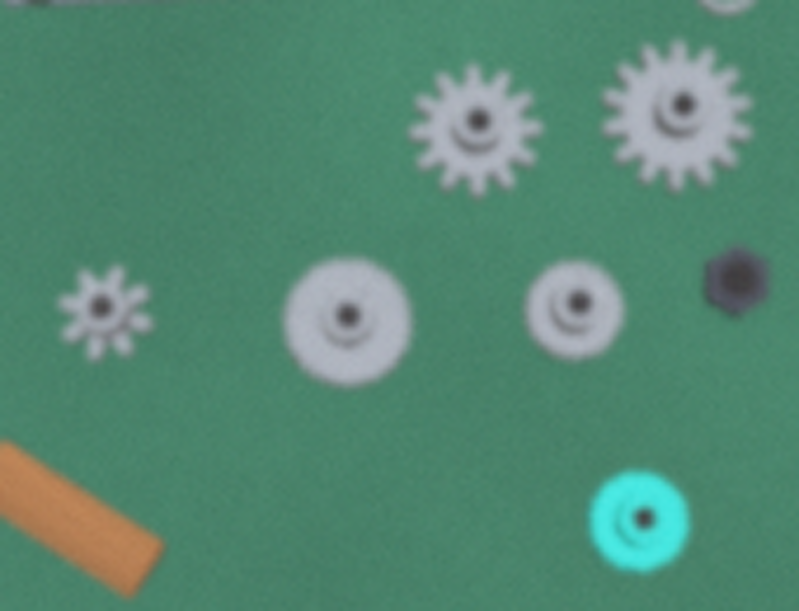

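View pics/t2.png

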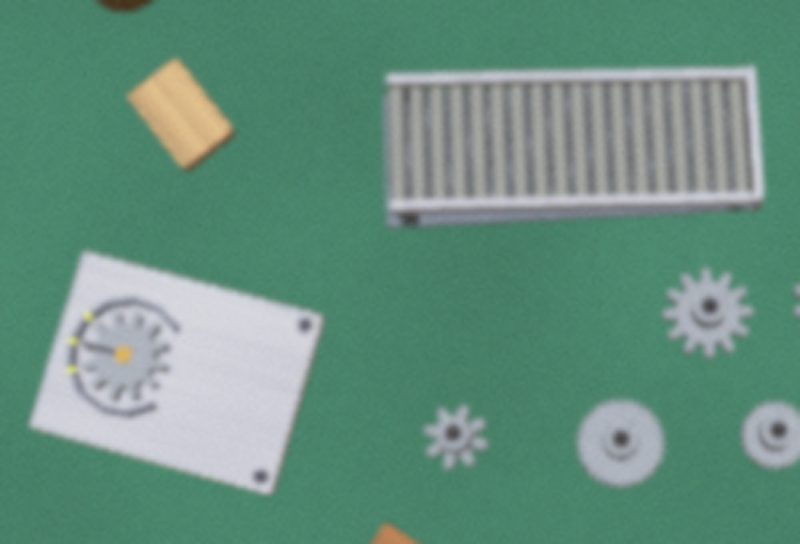

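View pics/s2.png

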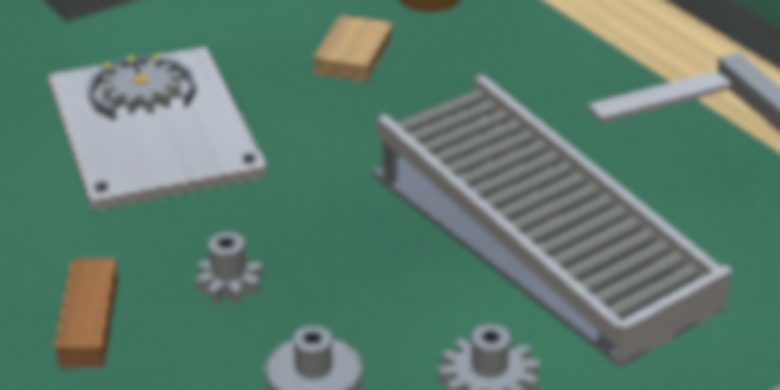

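View pics/s1.png

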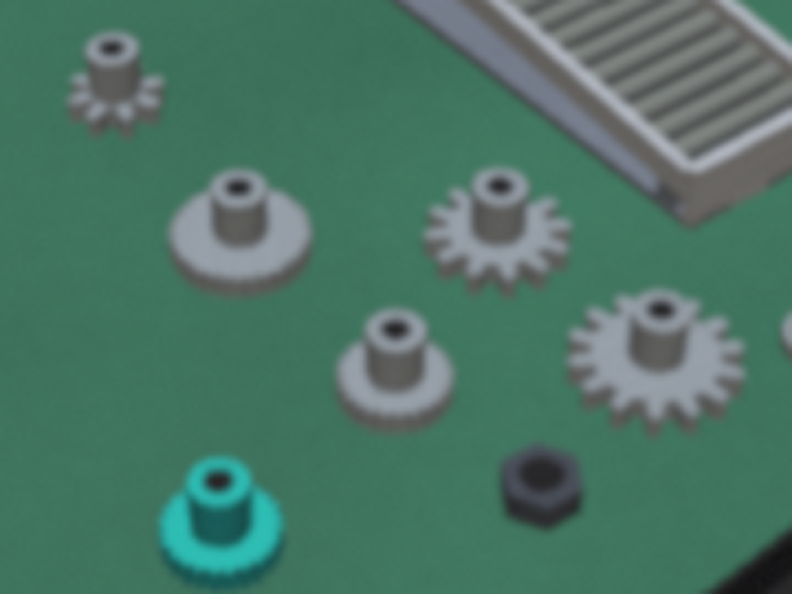

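```bash
cat >> h.py <<'E'
def plan(x,y,z,yaw,tilt=0.0,head=True):
    """print tool-frame delta from measured pose to the world pose: tool down, yaw; tilt=rotation about world x applied after (rad)"""
    o=r.get_obs(); Rm=Ro.from_euler('xyz',o["eef_rot"])
    Rt=Ro.from_euler('x',tilt)*Ro.from_euler('z',yaw)*Ro.from_euler('x',-np.pi/2)
    d=Rm.inv().apply(np.array([x,y,z])-o["ee_pos"])/1000; rv=(Rm.inv()*Rt).as_rotvec()
    print("delta m",d.round(4),"rot",rv.round(4),"rows>=",max(np.linalg.norm(d)/.05,np.degrees(np.linalg.norm(rv))/8.59).__round__(1))
def st():
    o=r.get_obs(); print("t %.1f"%o["time"],"pos",np.round(o["ee_pos"],1),"rpy",np.round(o["eef_rot"],4),"F",np.round(o["force"],1),"w %.1f"%o["grip_width"],"q7 %.2f"%o["joints"][6])
E
python3 - <<'E'
from h import *
c=cam("top")
t=np.array([(85,252),(322,316),(272,494),(31,428)])/3.2+140
P=px2w(c,t,12); print("plate",P.round(0), np.linalg.norm(np.roll(P,-1,0)-P,axis=1).round(0), P.mean(0).round(1))
m=px2w(c,np.array([(123,354)])/3.2+140,27);print("master",m.round(0))
print("pointer end",px2w(c,np.array([(73,343)])/3.2+140,24).round(0))
l=np.array([(387,78),(755,70),(762,200),(388,205)])/3.2+140
for z,p in zip([56,32,32,56],l): print("lane",px2w(c,p,z).round(0))
tr=np.array([(452,236),(517,228),(526,294),(461,302)])
print("tray",px2w(c,tr,30).round(0))
plan(470,0,260,0.0)
E
```

```text
plate [[568. 337.  12.]
 [520. 166.  12.]
 [396. 198.  12.]
 [442. 371.  12.]] [178. 129. 179. 130.] [481.3 267.9  12. ]
master [[492. 303.  27.]]
pointer end [[500. 339.  24.]]
lane [[679. 118.  56.]]
lane [[ 691. -139.   32.]]
lane [[ 596. -141.   32.]]
lane [[589. 115.  56.]]
tray [[ 520. -304.   30.]
 [ 537. -454.   30.]
 [ 389. -466.   30.]
 [ 374. -318.   30.]]
delta m [-0.4786 -0.0288 -0.4271] rot [ 3.0000e-04  1.1401e+00 -5.0000e-04] rows>= 12.8
```

```bash
python3 -m creep '[[[-0.23,0,-0.2,0,0.57,0,1],[-0.24,0,-0.22,0,0.57,0,1],[-0.24,0,-0.22,0,0.57,0,1],[-0.24,0,-0.22,0,0.57,0,1],[-0.24,0,-0.22,0,0.57,0,1],[-0.24,0,-0.22,0,0.57,0,1],[-0.24,0,-0.22,0,0.57,0,1]]]' 60
python3 - <<'E'
from h import *
st(); plan(435,60,140,0)
E
```

```text
time: 1.0
ee_pos: [382.8, 298.8, 231.5]
eef_rot: [-1.572, 0.0, 0.565]
force: [0.7, 1.0, 0.1]
grip_width: 85.2
t 1.0 pos [382.8 298.8 231.5] rpy [-1.5718e+00  1.0000e-04  5.6490e-01] F [0.7 1.  0.1] w 85.2 q7 -0.15
delta m [-0.0838  0.0918 -0.2295] rot [1.000e-03 5.649e-01 2.000e-04] rows>= 5.2
```

Run:
```python
from h import *
plan(480,265,130,-.262)
```

```text
delta m [ 0.064   0.1016 -0.0805] rot [1.000e-03 8.269e-01 3.000e-04] rows>= 5.5
```

```bash
python3 -m creep '[[[0.064,0.1016,-0.0805,0.001,0.827,0,1],[0.064,0.1016,-0.0805,0.001,0.827,0,1],[0.064,0.1016,-0.0805,0.001,0.827,0,1],[0.064,0.1016,-0.0805,0.001,0.827,0,1],[0.064,0.1016,-0.0805,0.001,0.827,0,1],[0.064,0.1016,-0.0805,0.001,0.827,0,1],[0.064,0.1016,-0.0805,0.001,0.827,0,1],[0.064,0.1016,-0.0805,0.001,0.827,0,1]]]'
python3 - <<'E'
from h import *
st(); c=cam("wrist"); cv2.imwrite("pics/m1.png",c["pixels"])
np.savez("m1.npz",R=c["R"],t=c["t"],img=c["pixels"])
print(w2px(c,[[490.5,301.7,27],[481.3,267.9,12]]).round(0))
E
```

```text
time: 1.8
ee_pos: [478.8, 270.4, 129.8]
eef_rot: [-1.57, 0.0, -0.255]
force: [0.0, 0.5, 0.2]
grip_width: 85.3
t 1.8 pos [478.8 270.4 129.8] rpy [-1.5697e+00  4.0000e-04 -2.5490e-01] F [0.  0.5 0.2] w 85.3 q7 -0.67
[[323. 192.]
 [321. 236.]]
```

View pics/m1.png

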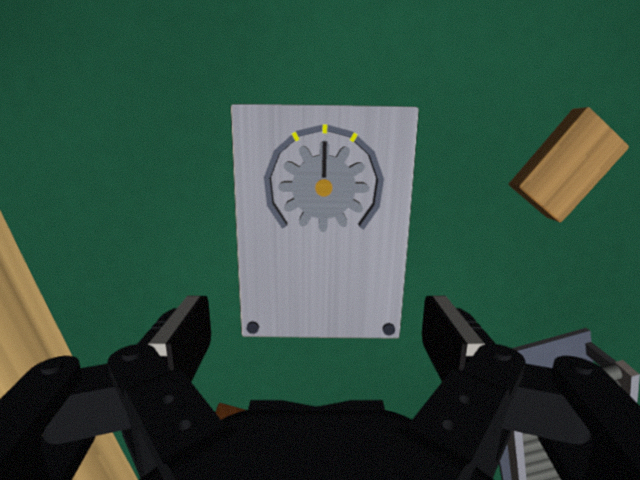

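Run:
```python
from h import *
c=cam("wrist")
crop(c["pixels"],220,90,430,250,3.8,"m2.png")
P=px2w(c,[(232,105),(417,107),(400,338),(242,337)],12);print(P.round(1),P.mean(0).round(1),np.linalg.norm(np.roll(P,-1,0)-P,axis=1).round(1))
for a,b in((3,0),(2,1)): print(np.degrees(np.arctan2(*(P[b]-P[a])[[1,0]])))
for a,b in((0,1),(3,2)): print(np.degrees(np.arctan2(*(P[b]-P[a])[[1,0]])))
print(px2w(c,[(324,187)],27).round(1))
plan(435,55,140,0)
```

```text
[[445.  373.5  12. ]
 [567.6 340.3  12. ]
 [522.1 167.5  12. ]
 [397.  201.   12. ]] [482.9 270.6  12. ] [127.  178.7 129.6 179. ]
74.43535130484521
75.24598811401513
-15.151032574711806
-14.997848160274891
[[492.3 304.9  27. ]]
delta m [ 0.012  -0.0104 -0.2194] rot [-1.400e-03 -2.556e-01 -2.000e-04] rows>= 4.4
```

View pics/m2.png

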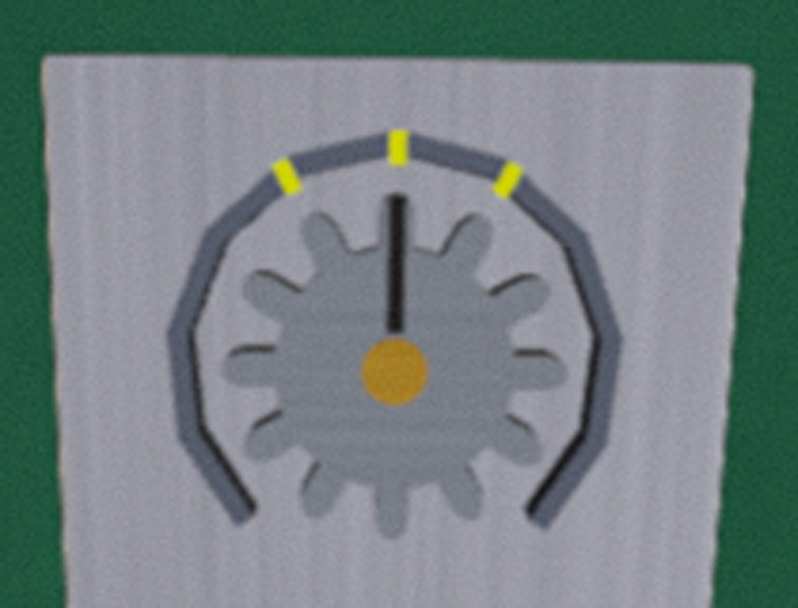

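```bash
python3 -m creep '[[[0.012,-0.0104,-0.2194,-0.0014,-0.2556,0,1],[0.012,-0.0104,-0.2194,-0.0014,-0.2556,0,1],[0.012,-0.0104,-0.2194,-0.0014,-0.2556,0,1],[0.012,-0.0104,-0.2194,-0.0014,-0.2556,0,1],[0.012,-0.0104,-0.2194,-0.0014,-0.2556,0,1],[0.012,-0.0104,-0.2194,-0.0014,-0.2556,0,1],[0.012,-0.0104,-0.2194,-0.0014,-0.2556,0,1],[0.012,-0.0104,-0.2194,-0.0014,-0.2556,0,1]]]'
python3 - <<'E'
from h import *
st(); c=cam("wrist"); cv2.imwrite("pics/g8.png",c["pixels"])
np.savez("g8.npz",R=c["R"],t=c["t"],img=c["pixels"])
E
```

```text
time: 2.7
ee_pos: [435.1, 56.4, 140.0]
eef_rot: [-1.571, -0.0, 0.001]
force: [0.3, -0.0, -0.1]
grip_width: 85.4
t 2.7 pos [435.1  56.4 140. ] rpy [-1.5707e+00 -2.0000e-04  1.2000e-03] F [ 0.3 -0.  -0.1] w 85.4 q7 -0.10
```

View pics/g8.png

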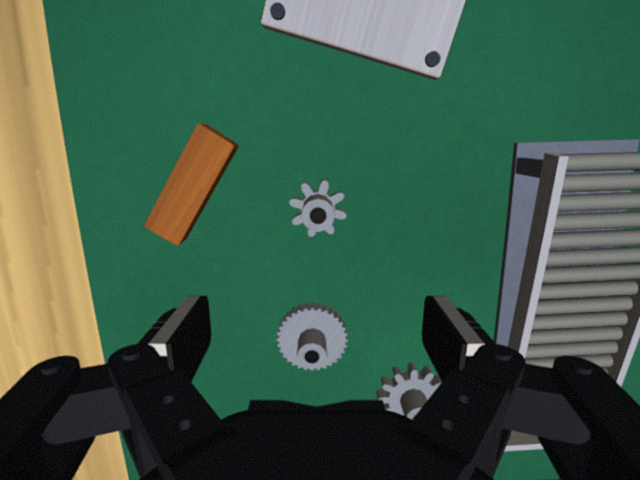

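```bash
cat >> h.py <<'E'
def gearfit(c,xy,n,ro,rr=None,z=12.0,zb=None):
    """top-down rectify around xy at height z, return patch + phase of teeth about xy"""
    s=6; N=2*int(ro+12)*s
    g=(np.mgrid[0:N,0:N][::-1].reshape(2,-1).T-N/2)/s   # col->x, row-> -y? use x right,y up
    W=np.c_[xy[0]+g[:,0],xy[1]-g[:,1],np.full(len(g),z)]
    p=w2px(c,W).astype(np.float32).reshape(N,N,2)
    return cv2.remap(c["pixels"],p[...,0],p[...,1],cv2.INTER_LINEAR)
def phase(c,xy,n,ro,z=12.0):
    """angle (deg, mod 360/n) of a tooth, by the n-th harmonic on a ring of radius near tips"""
    th=np.linspace(0,2*np.pi,720,endpoint=False); out=[]
    for q in (ro-3,ro-4.5,ro-6):
        W=np.c_[xy[0]+q*np.cos(th),xy[1]+q*np.sin(th),np.full(720,z)]
        p=w2px(c,W).astype(np.float32)
        im=cv2.remap(c["pixels"],p[:,:1],p[:,1:],cv2.INTER_LINEAR).reshape(-1,3).astype(float)
        v=im[:,2]-.0*im[:,1]   # red: metal vs green cloth
        f=[np.abs((v*np.exp(-1j*m*th)).sum()) for m in (n-1,n,n+1,1)]
        a=(v*np.exp(-1j*n*th)).sum(); out.append((round(float(np.degrees(-np.angle(a)/n))%(360/n),1),np.round(f,0)))
    return out
E
python3 - <<'E'
from h import *
c=cam("wrist"); 
print("hub top",px2w(c,[(318,215)],36).round(1))
xy=px2w(c,[(318,215)],36)[0][:2]
im=gearfit(c,xy,8,22.5); cv2.imwrite("pics/g8r.png",im); print(im.shape)
for x in phase(c,xy,8,22.5): print(x)
t=cam("top"); print("top sees hub",px2w(t,np.array([(101,306)])/4.7+[260,210],36).round(1))
s=cam("side"); print("side sees hub",px2w(s,np.array([(111,47)])/4.4+[220,220],36).round(1))
E
```

```text
hub top [[435.7  73.7  36. ]]
(408, 408, 3)
(30.1, array([  560., 23365.,   934.,   490.]))
(30.3, array([ 1745., 21887.,  1153.,  2708.]))
(30.0, array([ 4899., 18622.,  4476.,  6474.]))
top sees hub [[435.1  71.6  36. ]]
side sees hub [[437.4  70.3  36. ]]
```

View pics/g8r.png

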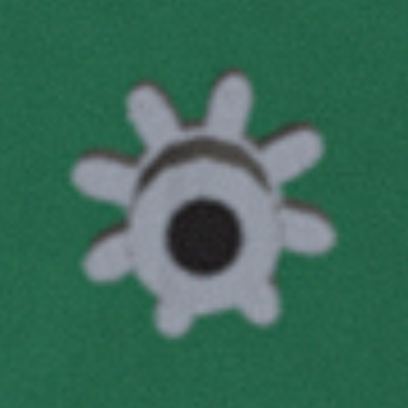

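Run:
```python
from h import *
plan(435.5,72.2,60,.133-np.pi/2)
```

```text
delta m [0.0007 0.0797 0.0163] rot [ 7.0000e-04  1.4385e+00 -1.0000e-04] rows>= 9.6
```

```bash
python3 -m creep '[[[0.0007,0.03,0.0163,0.0007,1.0,0,1],[0.0007,0.03,0.0163,0.0007,1.0,0,1],[0.0007,0.03,0.0163,0.0007,1.0,0,1],[0.0007,0.03,0.0163,0.0007,1.0,0,1],[0.0007,0.03,0.0163,0.0007,1.0,0,1],[0.0007,0.03,0.0163,0.0007,1.0,0,1],[0.0007,0.03,0.0163,0.0007,1.0,0,1],[0.0007,0.03,0.0163,0.0007,1.0,0,1]]]' >/dev/null; python3 -m creep '[[[0,0.05,0,0,0.4385,0,1],[0,0.05,0,0,0.4385,0,1],[0,0.05,0,0,0.4385,0,1],[0,0.05,0,0,0.4385,0,1],[0,0.05,0,0,0.4385,0,1],[0,0.05,0,0,0.4385,0,1]]]'
python3 - <<'E'
from h import *
st(); plan(435.5,72.2,17,.133-np.pi/2)
E
```

```text
time: 4.3
ee_pos: [435.6, 71.6, 60.2]
eef_rot: [-1.57, 0.001, -1.437]
force: [0.8, -0.1, 0.4]
grip_width: 85.4
t 4.3 pos [435.6  71.6  60.2] rpy [-1.5701e+00  8.0000e-04 -1.4368e+00] F [ 0.8 -0.1  0.4] w 85.4 q7 -1.26
delta m [-0.0006  0.0432 -0.0001] rot [-0.0007  0.001  -0.0008] rows>= 0.9
```

```bash
python3 -m creep '[[[-0.0006,0.02,0,-0.0007,0.001,-0.0008,1],[-0.0006,0.035,0,-0.0007,0.001,-0.0008,1],[-0.0006,0.0432,0,-0.0007,0.001,-0.0008,1],[-0.0006,0.0432,0,-0.0007,0.001,-0.0008,1]]]' >/dev/null; python3 -m creep '[[[0,0,0,0,0,0,-1],[0,0,0,0,0,0,-1],[0,0,0,0,0,0,-1],[0,0,0,0,0,0,-1],[0,0,0,0,0,0,-1],[0,0,0,0,0,0,-1],[0,0,0,0,0,0,-1],[0,0,0,0,0,0,-1]]]' 25
python3 - <<'E'
from h import *
st(); c=cam("wrist"); cv2.imwrite("pics/q1.png",c["pixels"])
E
```

```text
time: 5.5
ee_pos: [435.6, 72.0, 17.1]
eef_rot: [-1.571, 0.0, -1.441]
force: [-0.8, -0.2, 6.1]
grip_width: 22.7
t 5.5 pos [435.6  72.   17.1] rpy [-1.571   0.     -1.4407] F [-0.8 -0.2  6.1] w 22.7 q7 -1.18
```

View pics/q1.png

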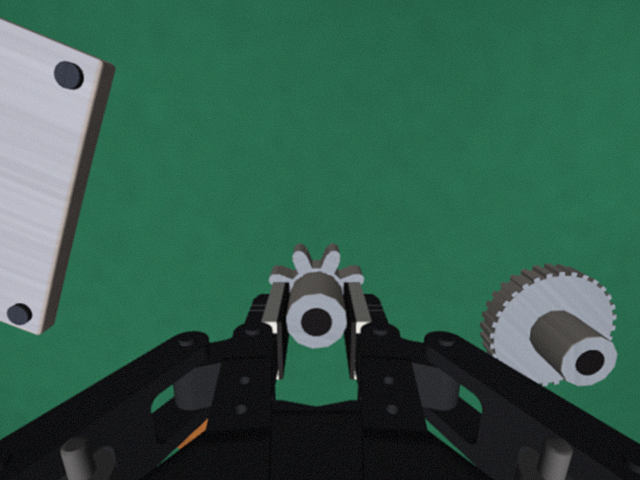

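```bash
python3 -m creep '[[[0,0,0,0,0,0,0.2],[0,0,0,0,0,0,0.2],[0,0,0,0,-0.15,0,0.2],[0,0,0,0,-0.3,0,0.2],[0,0,0,0,-0.45,0,0.2],[0,0,0,0,-0.6,0,0.2],[0,0,0,0,-0.74,0,0.2],[0,0,0,0,-0.785,0,0.2]]]' >/dev/null; python3 -m creep '[[[0,0,0,0,-0.15,0,0.2],[0,0,0,0,-0.3,0,0.2],[0,0,0,0,-0.45,0,0.2],[0,0,0,0,-0.6,0,0.2],[0,0,0,0,-0.74,0,0.2],[0,0,0,0,-0.789,0,0.2],[0,0,0,0,-0.789,0,0.2]]]';  python3 - <<'E'
from h import *
st(); plan(435.5,72.2,17,.133); c=cam("wrist"); cv2.imwrite("pics/q2.png",c["pixels"])
for x in phase(c,(435.6,72),8,22.5): print(x)
print(w2px(c,[[435.6,72,36]]))
E
```

```text
time: 7.05
ee_pos: [435.2, 71.7, 16.6]
eef_rot: [-1.571, 0.001, 0.133]
force: [-0.0, 0.5, 0.0]
grip_width: 51.1
t 7.0 pos [435.2  71.7  16.6] rpy [-1.5712e+00  9.0000e-04  1.3250e-01] F [-0.   0.5  0. ] w 51.1 q7 -0.02
delta m [ 0.0003 -0.0004  0.0005] rot [ 0.0004 -0.0005 -0.0009] rows>= 0.0
(30.0, array([ 5138., 17206., 11158.,  5484.]))
(29.9, array([ 5066., 14720., 11332.,  1016.]))
(29.3, array([  727., 10333., 12336.,  3871.]))
[[318.61115412 326.25472264]]
```

View pics/q2.png

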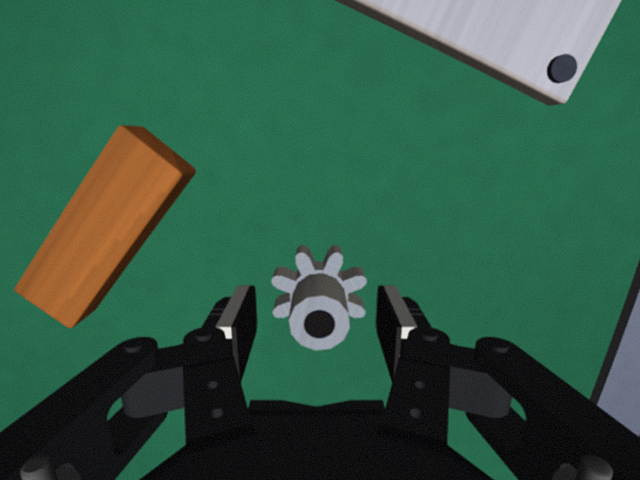

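```bash
python3 -m creep '[[[0,0,0,0,0,0,-1],[0,0,0,0,0,0,-1],[0,0,0,0,0,0,-1],[0,0,0,0,0,0,-1],[0,0,0,0,0,0,-1],[0,0,0,0,0,0,-1]]]' 60; python3 -m creep '[[[0,-0.01,0,0,0,0,-1],[0,-0.03,0,0,0,0,-1],[0,-0.06,0,0,0,0,-1],[0,-0.08,0,0,0,0,-1],[0,-0.08,0,0,0,0,-1]]]';  python3 - <<'E'
from h import *
d=np.array([np.cos(np.radians(74.9)),np.sin(np.radians(74.9))]); M=np.array([491.5,302.7])
p=M-88*d; print(p)
st(); plan(p[0],p[1],100,np.radians(-15.1)); c=cam("wrist"); cv2.imwrite("pics/q3.png",c["pixels"])
E
```

```text
time: 7.7
ee_pos: [435.4, 71.9, 16.9]
eef_rot: [-1.571, 0.0, 0.133]
force: [-0.7, 0.2, 5.5]
grip_width: 21.6
time: 8.2
ee_pos: [437.2, 72.4, 99.2]
eef_rot: [-1.57, -0.005, 0.133]
force: [-0.1, -0.1, -2.1]
grip_width: 21.7
[468.57560324 217.73840848]
t 8.2 pos [437.2  72.4  99.2] rpy [-1.5704 -0.0052  0.1331] F [-0.1 -0.1 -2.1] w 21.7 q7 -0.06
delta m [ 0.0504 -0.0005  0.1399] rot [-0.0015  0.3967  0.005 ] rows>= 3.0
```

View pics/q3.png

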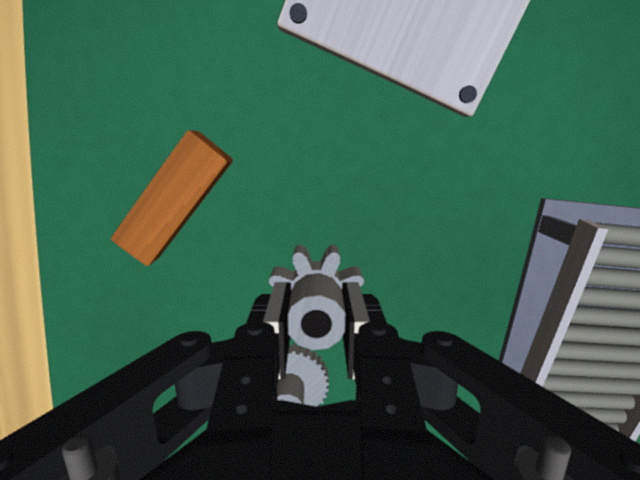

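```bash
python3 -m creep '[[[0.01,0,0.03,-0.0015,0.1,0.005,-1],[0.03,0,0.08,-0.0015,0.22,0.005,-1],[0.045,0,0.12,-0.0015,0.34,0.005,-1],[0.0504,-0.0005,0.1399,-0.0015,0.3967,0.005,-1],[0.0504,-0.0005,0.1399,-0.0015,0.3967,0.005,-1],[0.0504,-0.0005,0.1399,-0.0015,0.3967,0.005,-1]]]'
python3 - <<'E'
from h import *
d=np.array([np.cos(np.radians(74.9)),np.sin(np.radians(74.9))]); M=np.array([491.5,302.7])
p=M-88*d
c=cam("wrist"); cv2.imwrite("pics/q4.png",c["pixels"]); plan(p[0],p[1],32,np.radians(-15.1));
E
```

```text
time: 8.85
ee_pos: [465.5, 216.7, 95.6]
eef_rot: [-1.577, 0.007, -0.262]
force: [0.1, -0.2, -2.6]
grip_width: 21.7
delta m [0.0026 0.0638 0.003 ] rot [ 0.006  -0.0003 -0.0068] rows>= 1.3
```

View pics/q4.png

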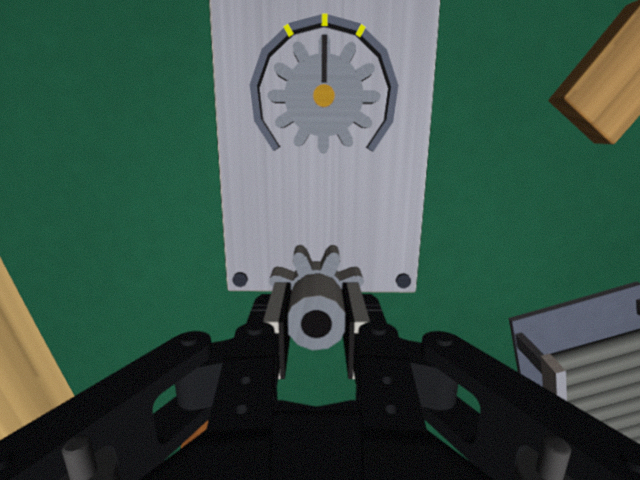

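```bash
python3 -m creep '[[[0.0026,0.02,0.003,0.006,-0.0003,-0.0068,-1],[0.0026,0.045,0.003,0.006,-0.0003,-0.0068,-1],[0.0026,0.06,0.003,0.006,-0.0003,-0.0068,-1],[0.0026,0.0638,0.003,0.006,-0.0003,-0.0068,-1],[0.0026,0.0638,0.003,0.006,-0.0003,-0.0068,-1]]]'
python3 - <<'E'
from h import *
d=np.array([np.cos(np.radians(74.9)),np.sin(np.radians(74.9))]); M=np.array([491.5,302.7])
p=M-88*d
c=cam("wrist"); cv2.imwrite("pics/q5.png",c["pixels"]); plan(p[0],p[1],29.5,np.radians(-15.1)); 
m=px2w(c,[(324,95)],27)[0]; 
o=r.get_obs(); print(px2w(c,[(324,60)],27))
E
```

```text
time: 9.4
ee_pos: [469.3, 217.8, 32.8]
eef_rot: [-1.57, -0.001, -0.265]
force: [0.8, 0.3, -1.2]
grip_width: 21.7
delta m [-0.0011  0.004  -0.001 ] rot [-0.0025 -0.0013  0.0019] rows>= 0.1
[[496.96989331 311.84584925  27.        ]]
```

View pics/q5.png

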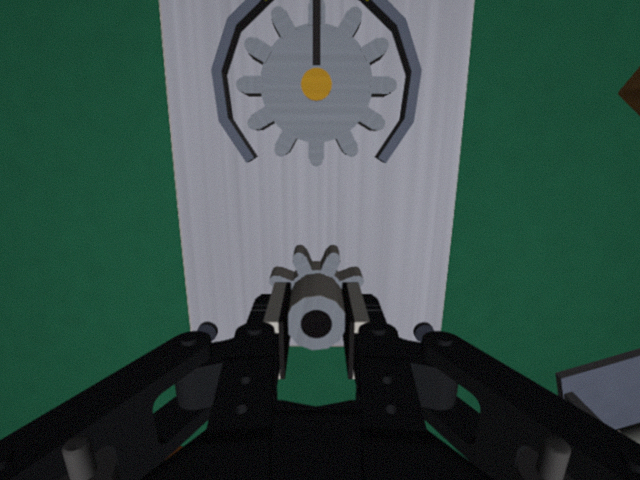

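Run:
```python
from h import *
c=cam("wrist"); o=r.get_obs()
d=np.array([np.cos(np.radians(74.9)),np.sin(np.radians(74.9))]); n=np.array([d[1],-d[0]])
a=px2w(c,[(316,84)],26)[0][:2]; b=px2w(c,[(317,323)],52)[0][:2]; e=o["ee_pos"][:2]
for q in (a,b): print(q.round(1), "along d",((q-e)@d).round(1),"lateral",((q-e)@n).round(1))
```

```text
[492.4 305.2] along d 89.2 lateral -1.1
[469.5 219.3] along d 0.2 lateral -0.8
```

```bash
python3 -m creep '[[[-0.0005,0.002,0,-0.002,0,0.002,-1],[-0.0005,0.0033,0,-0.002,0,0.002,-1],[-0.0005,0.0033,0,-0.002,0,0.002,-1],[-0.0005,0.0033,0,-0.002,0,0.002,-1]]]'; python3 -m creep '[[[0,0,0.008,0,0,0,-1],[0,0,0.016,0,0,0,-1],[0,0,0.024,0,0,0,-1],[0,0,0.028,0,0,0,-1],[0,0,0.032,0,0,0,-1],[0,0,0.036,0,0,0,-1],[0,0,0.039,0,0,0,-1],[0,0,0.041,0,0,0,-1]]]'; python3 -m creep '[[[0,0,0,0,0,0,-1]]]'
python3 - <<'E'
from h import *
c=cam("wrist"); cv2.imwrite("pics/q6.png",c["pixels"]); st()
E
```

```text
time: 9.9
ee_pos: [469.3, 219.6, 30.1]
eef_rot: [-1.57, -0.0, -0.263]
force: [-0.4, 0.1, -1.2]
grip_width: 21.9
time: 10.7
ee_pos: [479.9, 259.3, 30.0]
eef_rot: [-1.57, 0.0, -0.263]
force: [-0.0, 0.1, -2.0]
grip_width: 22.1
time: 10.8
ee_pos: [479.9, 259.3, 30.0]
eef_rot: [-1.57, 0.0, -0.263]
force: [-0.3, 0.6, -1.3]
grip_width: 21.6
t 10.8 pos [479.9 259.   29.9] rpy [-1.5702e+00  3.0000e-04 -2.6340e-01] F [-0.6  0.4 -2.1] w 21.8 q7 -0.70
```

View pics/q6.png

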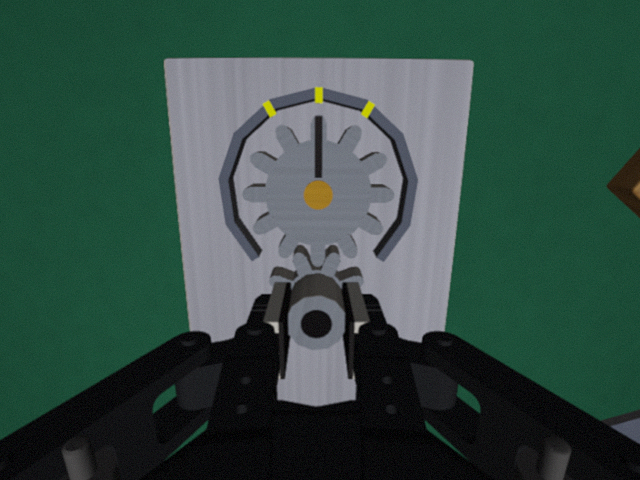

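```bash
cat >> h.py <<'E'
def rel(c,post,hub,zp=27.0,zh=48.7):
    d=np.array([np.cos(np.radians(74.9)),np.sin(np.radians(74.9))]); n=np.array([d[1],-d[0]])
    v=px2w(c,[post],zp)[0][:2]-px2w(c,[hub],zh)[0][:2]; print("along %.1f lateral %.1f"%(v@d,v@n))
E
python3 - <<'E'
from h import *
c=cam("wrist"); crop(c["pixels"],220,150,420,360,3,"q7.png"); st()
rel(c,(318,194),(317,323)); rel(c,(318,194),(317,322),25)
E
```

```text
t 10.9 pos [479.8 258.8  29.9] rpy [-1.5703e+00  3.0000e-04 -2.6350e-01] F [ 1.7  0.2 -2. ] w 21.9 q7 -0.70
along 46.4 lateral 0.4
along 45.6 lateral 0.4
```

View pics/q7.png

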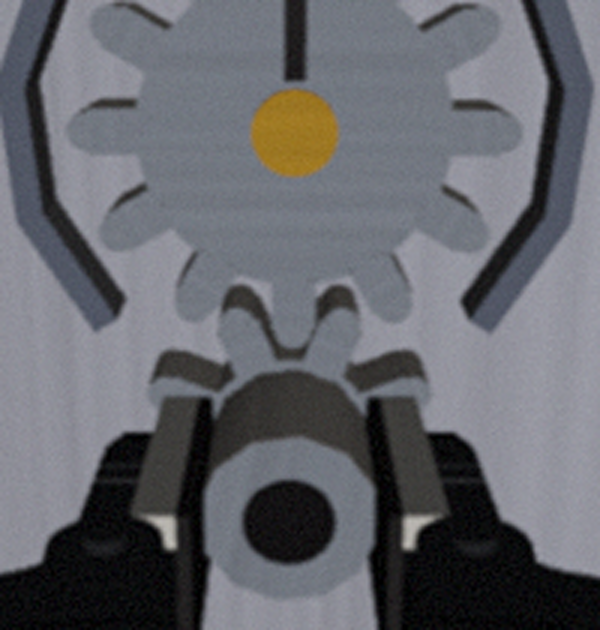

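```bash
for i in 1; do python3 -m creep '[[[0,0,0.0005,0,0,0,-1],[0,0,0.0005,0,0,0,-1]]]'; python3 -m creep '[[[0,0,0.0005,0,0,0,-1],[0,0,0.0005,0,0,0,-1]]]';python3 -m creep '[[[0,0,0.0004,0,0,0,-1],[0,0,0.0004,0,0,0,-1]]]'; done | grep -E "pos|force"
python3 - <<'E'
from h import *
c=cam("wrist"); crop(c["pixels"],220,150,420,360,3,"q8.png"); st()
E
```

```text
ee_pos: [480.0, 259.4, 30.0]
force: [0.0, 0.1, -1.0]
ee_pos: [480.2, 260.0, 30.0]
force: [-0.0, 0.1, -2.3]
ee_pos: [480.3, 260.5, 30.0]
force: [0.0, 0.7, -1.8]
t 11.6 pos [480.2 260.5  30. ] rpy [-1.570e+00  2.000e-04 -2.632e-01] F [ 0.4 -0.9 -0.9] w 22.0 q7 -0.70
```

View pics/q8.png

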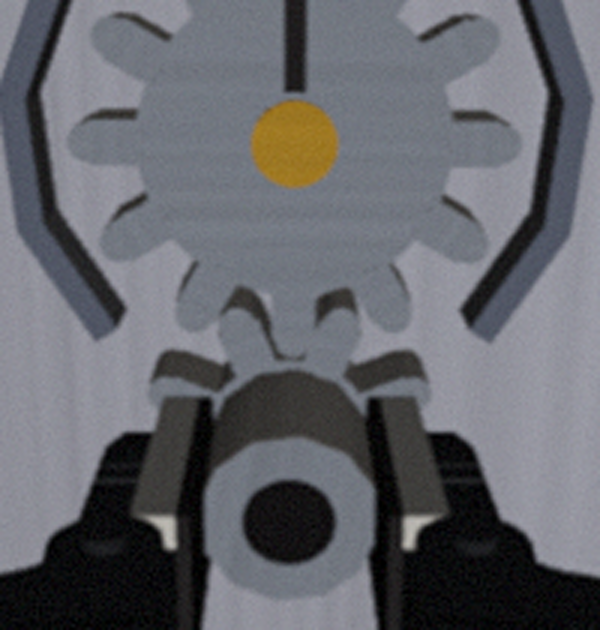

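```bash
(python3 -m creep '[[[0,0,0.0004,0,0,0,-1],[0,0,0.0004,0,0,0,-1],[0,0,0.0004,0,0,0,-1]]]'; python3 -m creep '[[[0,0,0.0004,0,0,0,-1],[0,0,0.0004,0,0,0,-1],[0,0,0.0004,0,0,0,-1]]]') | grep -E "pos|force"
python3 - <<'E'
from h import *
c=cam("wrist"); crop(c["pixels"],220,150,420,360,3,"q9.png"); st(); rel(c,(318,198),(317,323))
E
```

```text
ee_pos: [480.4, 260.8, 30.0]
force: [0.1, 0.3, -1.5]
ee_pos: [480.3, 260.9, 29.9]
force: [0.5, -1.6, -1.7]
t 12.2 pos [480.3 260.9  29.9] rpy [-1.5704e+00  4.0000e-04 -2.6340e-01] F [-1.3 -1.3 -1. ] w 21.7 q7 -0.70
along 44.7 lateral 0.4
```

```bash
(python3 -m creep '[[[0,0,-0.0005,0,0,0,-1],[0,0,-0.001,0,0,0,-1],[0,0,-0.001,0,0,0,-1]]]'; python3 -m creep '[[[0,0,0,0,0.1,0,-1],[0,0,0,0,0.2,0,-1],[0,0,0,0,0.3,0,-1],[0,0,0,0,0.4,0,-1],[0,0,0,0,0.5,0,-1],[0,0,0,0,0.6,0,-1],[0,0,0,0,0.6,0,-1]]]') | grep -E "pos|force"
python3 - <<'E'
from h import *
c=cam("wrist"); cv2.imwrite("pics/r1.png",c["pixels"]); st()
E
```

```text
ee_pos: [480.3, 260.4, 30.1]
force: [-0.7, -0.1, -0.5]
ee_pos: [480.0, 260.5, 29.9]
force: [-0.3, -0.3, -2.4]
t 13.2 pos [480.  260.6  29.9] rpy [-1.5703e+00  6.0000e-04 -8.6080e-01] F [-0.1  0.3 -1.1] w 21.9 q7 -1.16
```

View pics/r1.png

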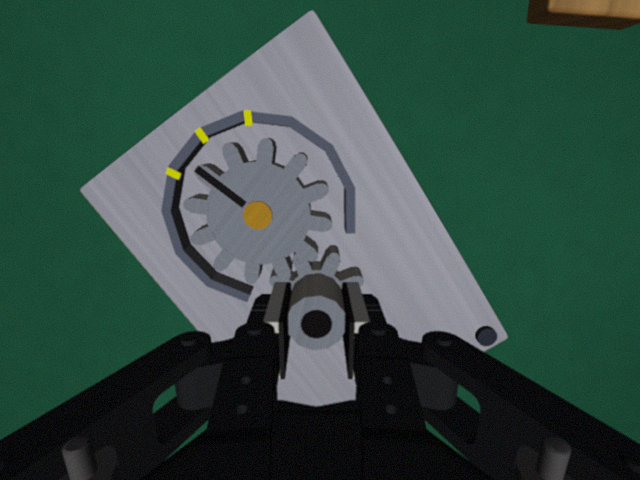

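```bash
(python3 -m creep '[[[0,0,0,0,0.1,0,-1],[0,0,0,0,0.2,0,-1],[0,0,0,0,0.3,0,-1],[0,0,0,0,0.4,0,-1],[0,0,0,0,0.5,0,-1],[0,0,0,0,0.5,0,-1],[0,0,0,0,0.5,0,-1]]]') | grep -E "pos|force"
python3 - <<'E'
from h import *
c=cam("wrist"); cv2.imwrite("pics/r2.png",c["pixels"]); st()
E
```

```text
ee_pos: [480.1, 260.7, 30.0]
force: [-0.2, 1.6, -2.1]
t 14.0 pos [480.1 260.6  30. ] rpy [-1.5706e+00  1.3000e-03 -1.3604e+00] F [ 0.7  1.2 -0.8] w 21.6 q7 -1.55
```

View pics/r2.png

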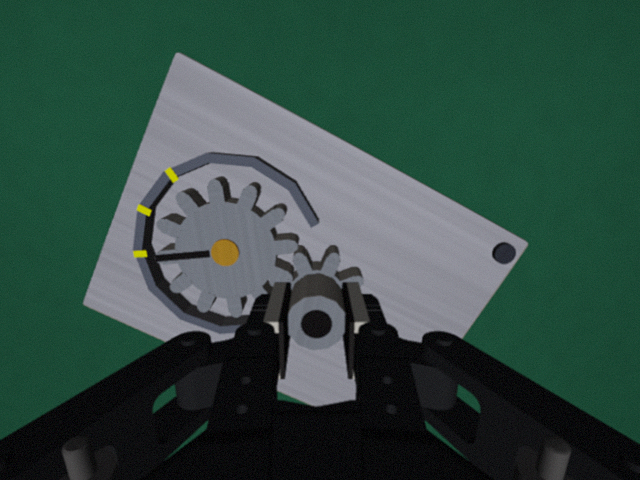

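```bash
cat >> h.py <<'E'
def ptr(c,post,tip,z=26.5):
    p=px2w(c,[post,tip],z); v=p[1]-p[0]; print("pointer deg %.1f len %.1f"%((np.degrees(np.arctan2(v[1],v[0]))-74.9+180)%360-180,np.linalg.norm(v[:2])))
E
(python3 -m creep '[[[0,0,0,0,0.1,0,-1],[0,0,0,0,0.1,0,-1],[0,0,0,0,0.1,0,-1]]]') | grep -E "pos|force"
python3 - <<'E'
from h import *
c=cam("wrist"); cv2.imwrite("pics/r3.png",c["pixels"]); st()
E
(python3 -m creep '[[[0,0,0,0,-0.1,0,-1],[0,0,0,0,-0.24,0,-1],[0,0,0,0,-0.38,0,-1],[0,0,0,0,-0.52,0,-1],[0,0,0,0,-0.66,0,-1],[0,0,0,0,-0.8,0,-1],[0,0,0,0,-0.94,0,-1],[0,0,0,0,-1.05,0,-1]]]';python3 -m creep '[[[0,0,0,0,-0.1,0,-1],[0,0,0,0,-0.15,0,-1],[0,0,0,0,-0.15,0,-1],[0,0,0,0,-0.15,0,-1]]]') | grep -E "pos|force|rot"
python3 - <<'E'
from h import *
c=cam("wrist"); cv2.imwrite("pics/r4.png",c["pixels"]); st()
E
```

```text
ee_pos: [480.2, 260.3, 30.0]
force: [-0.7, 0.8, -1.4]
t 14.3 pos [480.1 260.3  30. ] rpy [-1.5708e+00  1.0000e-03 -1.4608e+00] F [-0.5  1.2 -1.8] w 21.6 q7 -1.63
ee_pos: [480.8, 259.7, 30.1]
eef_rot: [-1.57, -0.001, -0.407]
force: [-0.4, -0.1, -1.1]
ee_pos: [480.6, 259.8, 30.0]
eef_rot: [-1.57, -0.0, -0.264]
force: [0.4, -0.1, -1.7]
t 15.6 pos [480.4 260.   30. ] rpy [-1.57e+00 -2.00e-04 -2.64e-01] F [ 0.2  0.2 -1.4] w 21.9 q7 -0.70
```

View pics/r3.png

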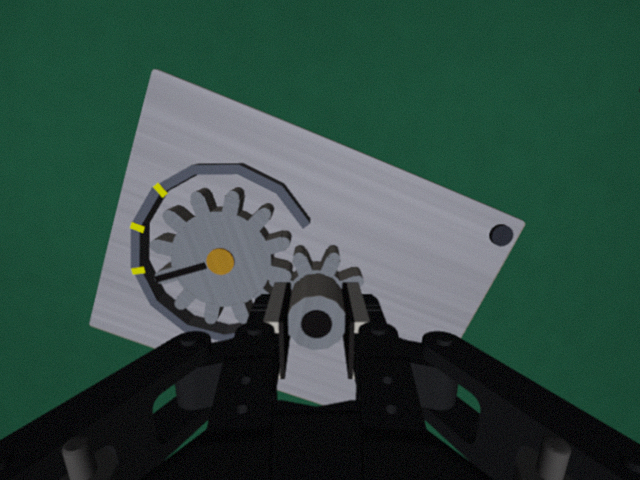

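View pics/r4.png

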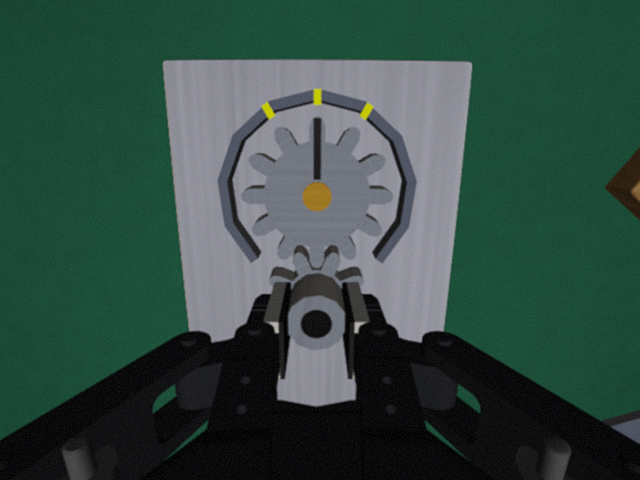

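Well past the left mark (tip at (157,278), mark at (138,270)), and back at centre. Now the other side.

```bash
(python3 -m creep '[[[0,0,0,0,-0.1,0,-1],[0,0,0,0,-0.24,0,-1],[0,0,0,0,-0.38,0,-1],[0,0,0,0,-0.52,0,-1],[0,0,0,0,-0.66,0,-1],[0,0,0,0,-0.8,0,-1],[0,0,0,0,-0.94,0,-1],[0,0,0,0,-1.05,0,-1]]]';python3 -m creep '[[[0,0,0,0,-0.1,0,-1],[0,0,0,0,-0.16,0,-1],[0,0,0,0,-0.16,0,-1],[0,0,0,0,-0.16,0,-1]]]') | grep -E "pos|force|rot"
python3 - <<'E'
from h import *
c=cam("wrist"); cv2.imwrite("pics/r5.png",c["pixels"]); st()
E
```

```text
ee_pos: [480.8, 260.1, 30.1]
eef_rot: [-1.571, -0.002, 0.791]
force: [1.7, 0.1, -1.9]
ee_pos: [480.6, 260.0, 30.1]
eef_rot: [-1.571, -0.001, 0.945]
force: [1.5, -0.1, -1.3]
t 16.9 pos [480.5 260.   30. ] rpy [-1.5709e+00 -7.0000e-04  9.4520e-01] F [ 1.  -0.4 -1.5] w 22.0 q7 0.25
```

View pics/r5.png

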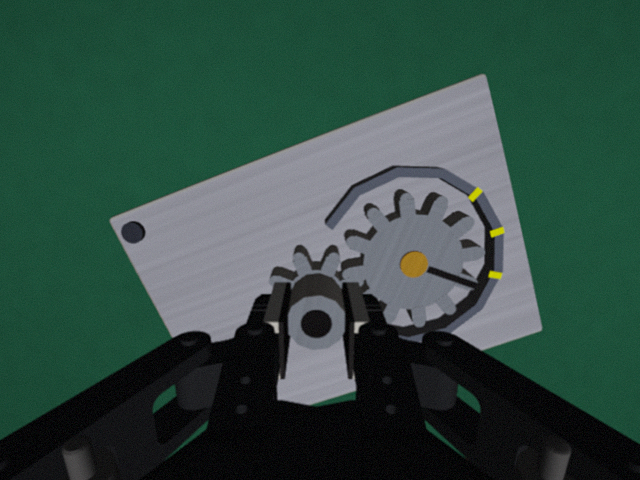

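```bash
python3 - <<'E'
from h import *
c=cam("wrist"); ptr(c,(414,264),(477,285))
E
(python3 -m creep '[[[0,0,0,0,0.1,0,-1],[0,0,0,0,0.24,0,-1],[0,0,0,0,0.38,0,-1],[0,0,0,0,0.52,0,-1],[0,0,0,0,0.66,0,-1],[0,0,0,0,0.8,0,-1],[0,0,0,0,0.94,0,-1],[0,0,0,0,1.05,0,-1]]]';python3 -m creep '[[[0,0,0,0,0.1,0,-1],[0,0,0,0,0.16,0,-1],[0,0,0,0,0.16,0,-1],[0,0,0,0,0.16,0,-1]]]'; python3 -m creep '[[[0,0,-0.01,0,0,0,-1],[0,0,-0.02,0,0,0,-1],[0,0,-0.03,0,0,0,-1],[0,0,-0.04,0,0,0,-1],[0,-0.02,-0.045,0,0,0,-1],[0,-0.06,-0.045,0,0,0,-1],[0,-0.09,-0.045,0,0,0,-1],[0,-0.09,-0.045,0,0,0,-1]]]') | grep -E "pos|force|rot"
python3 - <<'E'
from h import *
st(); t=cam("top"); cv2.imwrite("pics/t3.png",t["pixels"])
E
```

```text
pointer deg -39.7 len 30.5
ee_pos: [479.6, 260.6, 29.9]
eef_rot: [-1.57, 0.001, -0.108]
force: [0.3, -1.3, -0.7]
ee_pos: [479.8, 260.5, 29.9]
eef_rot: [-1.57, 0.001, -0.262]
force: [-0.4, -0.4, -1.0]
ee_pos: [471.2, 217.1, 124.0]
eef_rot: [-1.564, -0.006, -0.264]
force: [0.4, 0.1, -2.2]
t 18.9 pos [471.2 217.1 124. ] rpy [-1.5636 -0.0059 -0.2644] F [ 0.4  0.1 -2.2] w 22.1 q7 -0.68
```

View pics/t3.png

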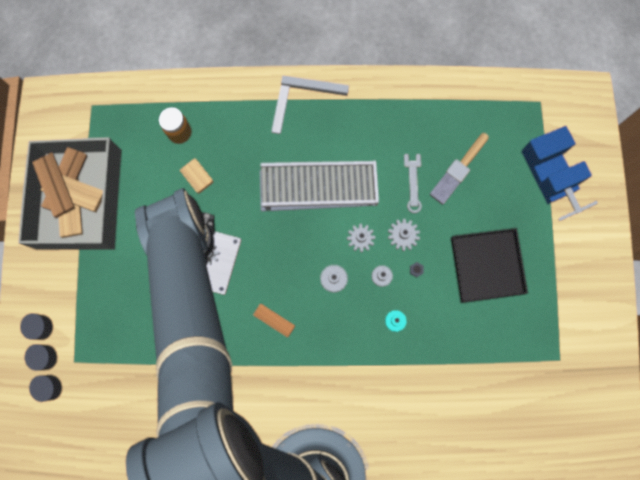

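Run:
```python
from h import *
plan(640,-40,150,.037)
```

```text
delta m [ 0.2315 -0.0284 -0.2031] rot [-0.0037 -0.3011  0.0035] rows>= 6.2
```

```bash
python3 -m creep '[[[0.03,-0.028,-0.025,0,-0.04,0,-1],[0.06,-0.028,-0.055,0,-0.09,0,-1],[0.095,-0.028,-0.085,0,-0.14,0,-1],[0.13,-0.028,-0.115,0,-0.19,0,-1],[0.165,-0.028,-0.145,0,-0.24,0,-1],[0.2,-0.028,-0.175,-0.0037,-0.28,0.0035,-1],[0.22,-0.0284,-0.195,-0.0037,-0.3011,0.0035,-1],[0.2315,-0.0284,-0.2031,-0.0037,-0.3011,0.0035,-1]]]' >/dev/null;python3 -m creep '[[[0,0,0,0,0,0,-1],[0,0,0,0,0,0,-1]]]'
python3 - <<'E'
from h import *
c=cam("wrist"); cv2.imwrite("pics/l1.png",c["pixels"]); st()
E
```

```text
time: 19.95
ee_pos: [637.9, -37.7, 147.0]
eef_rot: [-1.571, 0.007, 0.039]
force: [0.5, 1.1, -1.2]
grip_width: 21.8
t 20.0 pos [638.  -37.  147.3] rpy [-1.5713  0.0061  0.0405] F [ 0.5  0.6 -1.6] w 22.4 q7 0.14
```

View pics/l1.png

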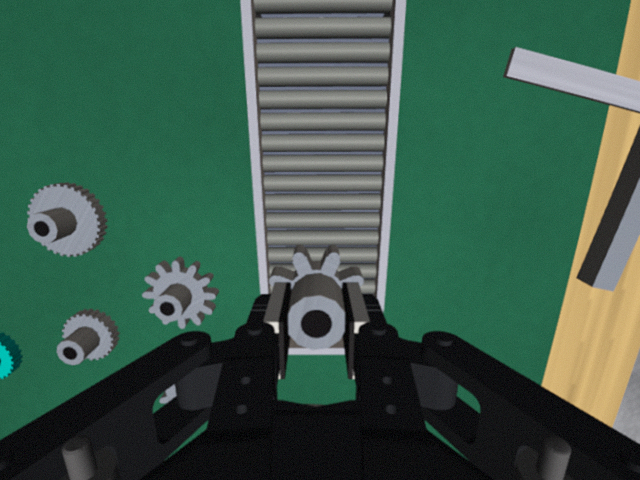

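Run:
```python
from h import *
c=cam("wrist")
def onrail(uv,h=8):
    z=40
    for _ in range(8):
        p=px2w(c,[uv],z)[0]; s=p[1]+138; z=22+h+0.105*s
    return p
for uv in [(254,5),(393,5),(270,290),(377,290),(318,347)]: print(uv,onrail(uv).round(1))
plan(642,-75,75,.037,0.105)
```

```text
(254, 5) [594.8 105.9  55.6]
(393, 5) [675.3 109.   55.9]
(270, 290) [603.1 -81.5  35.9]
(377, 290) [684.9 -77.8  36.3]
(318, 347) [ 642.1 -133.2   30.5]
delta m [ 0.0027  0.0726 -0.0382] rot [ 0.1056  0.0037 -0.0097] rows>= 1.6
```

```bash
python3 -m creep '[[[0.0042,0.02,-0.015,0.05,-0.008,-0.0097,-1],[0.0042,0.045,-0.03,0.1056,-0.008,-0.0097,-1],[0.0042,0.065,-0.0382,0.1056,-0.008,-0.0097,-1],[0.0042,0.0726,-0.0382,0.1056,-0.008,-0.0097,-1],[0.0042,0.0726,-0.0382,0.1056,-0.008,-0.0097,-1]]]'
python3 - <<'E'
from h import *
st(); plan(643.6,-75,48,.048,0.105)
t=cam("side"); crop(t["pixels"],250,150,450,300,4,"l2.png")
E
```

```text
time: 20.55
ee_pos: [643.5, -75.5, 74.6]
eef_rot: [-1.466, -0.004, 0.048]
force: [-0.7, 0.2, -1.6]
grip_width: 21.8
t 20.6 pos [643.5 -75.5  74.6] rpy [-1.4659 -0.0036  0.0475] F [-0.7  0.2 -1.6] w 21.8 q7 0.34
delta m [ 0.      0.0266 -0.0023] rot [-0.     -0.0004 -0.0014] rows>= 0.5
```

View pics/l2.png

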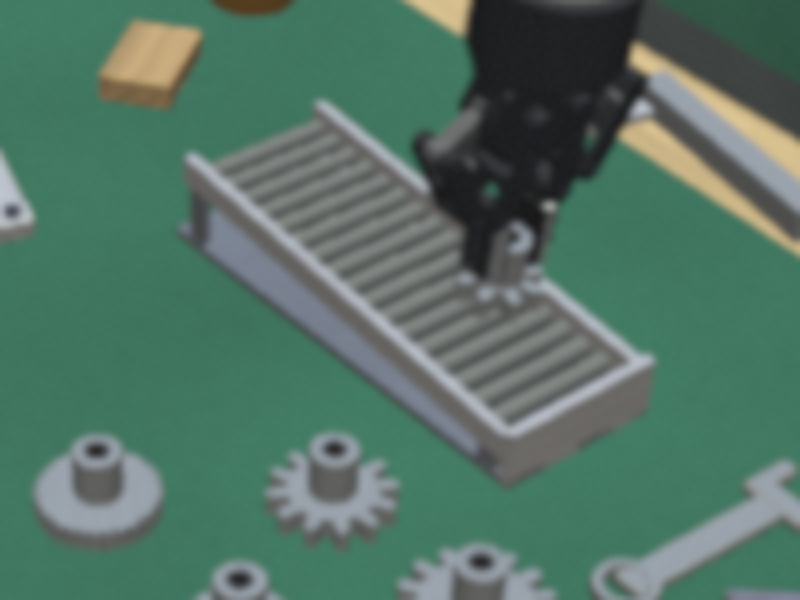

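```bash
(python3 -m creep '[[[0,0.012,0,0,0,0,-1],[0,0.022,-0.0015,0,0,0,-1],[0,0.0266,-0.0023,0,0,0,-1],[0,0.0266,-0.0023,0,0,0,-1],[0,0.0266,-0.0023,0,0,0,-1]]]';python3 -m creep '[[[0,0.001,0,0,0,0,-1],[0,0.001,0,0,0,0,-1],[0,0.001,0,0,0,0,-1]]]') | grep -E "pos|force"
```

```text
ee_pos: [644.7, -77.4, 48.9]
force: [-0.7, -0.4, -0.8]
ee_pos: [644.8, -77.4, 48.2]
force: [0.1, 0.1, -1.3]
```

```bash
(python3 -m creep '[[[0,0.001,0,0,0,0,-1],[0,0.001,0,0,0,0,-1]]]';python3 -m creep '[[[0,0.001,0,0,0,0,-1],[0,0.001,0,0,0,0,-1]]]';python3 -m creep '[[[0,0.0005,0,0,0,0,-1],[0,0.0005,0,0,0,0,-1]]]';python3 -m creep '[[[0,0.0005,0,0,0,0,-1],[0,0.0005,0,0,0,0,-1]]]') | grep -E "pos|force"
```

```text
ee_pos: [644.6, -77.2, 46.9]
force: [-0.7, -0.3, -1.2]
ee_pos: [644.5, -77.1, 45.8]
force: [-0.4, 0.1, -1.3]
ee_pos: [644.6, -77.0, 45.3]
force: [0.3, -0.4, -2.2]
ee_pos: [644.7, -77.0, 45.1]
force: [0.8, 0.5, -1.1]
```

```bash
(python3 -m creep '[[[0,0,0,0,0,0,-0.2],[0,0,0,0,0,0,0],[0,0,0,0,0,0,0.2],[0,-0.005,0,0,0,0,0.2],[0,-0.03,0,0,0,0,0.2],[0,-0.07,0,0,0,0,0.2],[0,-0.1,0,0,0,0,0.2],[0,-0.1,0,0,0,0,0.2]]]') | grep -E "pos|force"
python3 - <<'E'
from h import *
st(); t=cam("side"); crop(t["pixels"],250,150,450,300,4,"l3.png"); c=cam("wrist"); cv2.imwrite("pics/l4.png",c["pixels"])
plan(514,-125,135,.05)
E
```

```text
ee_pos: [647.8, -88.8, 150.2]
force: [0.2, -0.5, 1.3]
t 23.0 pos [647.8 -88.8 150.2] rpy [-1.4696 -0.0163  0.0441] F [ 0.2 -0.5  1.3] w 51.5 q7 0.32
delta m [-0.1325  0.0062 -0.0324] rot [-0.1031 -0.0045  0.0083] rows>= 2.7
```

View pics/l3.png

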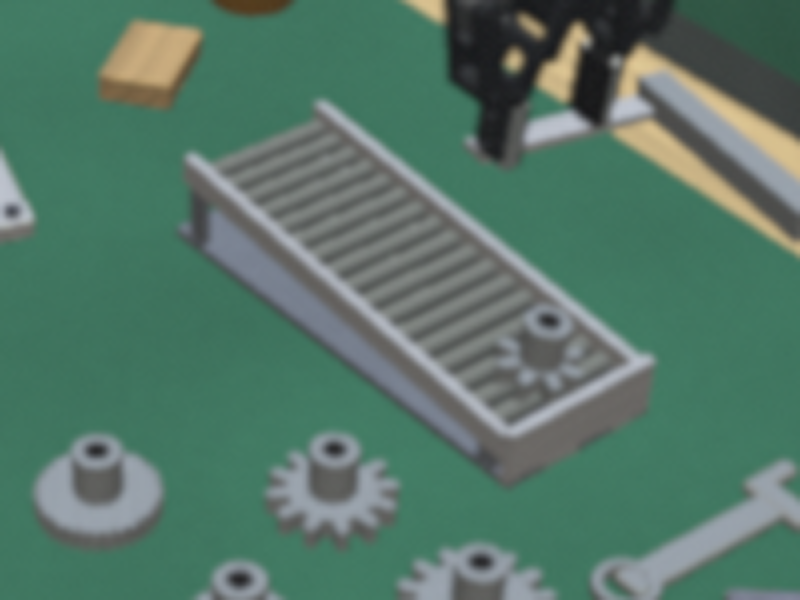

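View pics/l4.png

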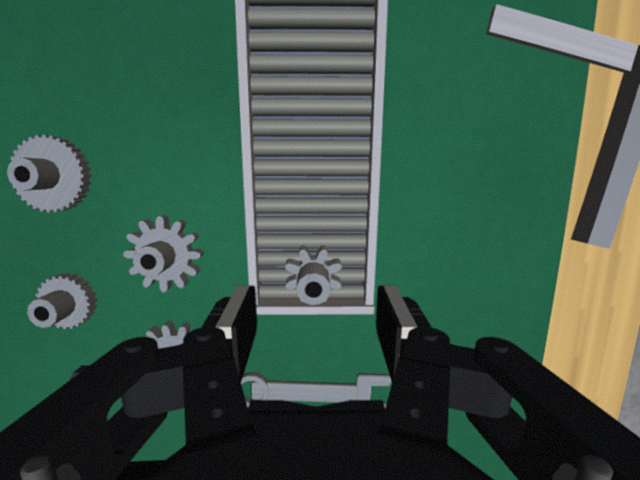

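```bash
(python3 -m creep '[[[-0.03,0,-0.006,-0.1031,-0.0045,0.0083,1],[-0.075,0.003,-0.02,-0.1031,-0.0045,0.0083,1],[-0.11,0.0062,-0.0324,-0.1031,-0.0045,0.0083,1],[-0.1325,0.0062,-0.0324,-0.1031,-0.0045,0.0083,1],[-0.1325,0.0062,-0.0324,-0.1031,-0.0045,0.0083,1],[-0.1325,0.0062,-0.0324,-0.1031,-0.0045,0.0083,1]]]') | grep -E "pos|force"
python3 - <<'E'
from h import *
st(); c=cam("wrist"); cv2.imwrite("pics/g12.png",c["pixels"]); np.savez("g12.npz",R=c["R"],t=c["t"],img=c["pixels"])
E
```

```text
ee_pos: [513.4, -124.5, 133.5]
force: [0.3, -0.0, 0.7]
t 23.7 pos [ 513.4 -124.5  133.5] rpy [-1.5702  0.0026  0.0505] F [ 0.3 -0.   0.7] w 85.4 q7 0.31
```

View pics/g12.png

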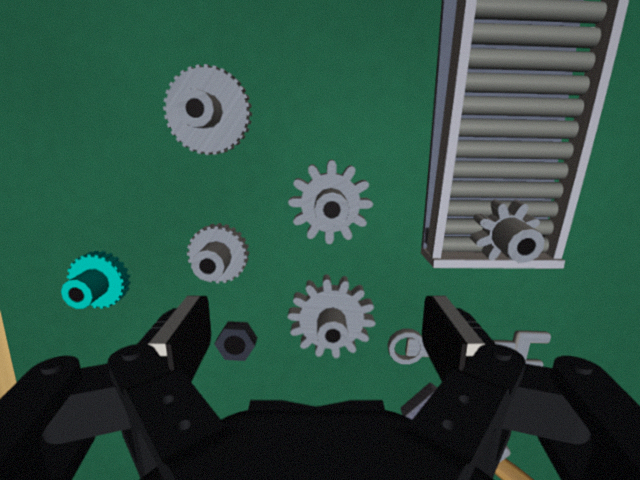

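```bash
cat >> h.py <<'E'
def locate(c,hub,n,ro,zt=36.0,zh=12.0):
    o=r.get_obs(); p=px2w(c,[hub],zt)[0][:2]; tz=Ro.from_euler('xyz',o["eef_rot"]).apply([0,0,1])[:2]
    print("raw",p.round(1),"corrected",(p-1.7*tz).round(1))
    for x in phase(c,p,n,ro,zh): print(x)
E
python3 - <<'E'
from h import *
c=cam("wrist"); locate(c,(332,209),12,31.5); locate(c,(333,335),14,36)
cv2.imwrite("pics/g12r.png",gearfit(c,px2w(c,[(332,209)],36)[0][:2],12,31.5))
E
```

```text
raw [ 523.1 -101. ] corrected [ 523.2 -102.7]
(1.5, array([ 5305., 19550.,  6391.,  2599.]))
(1.5, array([ 6184., 20251.,  6363.,  1428.]))
(1.6, array([ 6699., 19970.,  6523.,   999.]))
raw [ 530.  -197.2] corrected [ 530.1 -198.9]
(23.0, array([ 6114., 17715.,  6330.,  3352.]))
(23.0, array([ 6559., 17748.,  6193.,  2328.]))
(23.0, array([ 6507., 17160.,  6264.,  1960.]))
```

View pics/g12r.png

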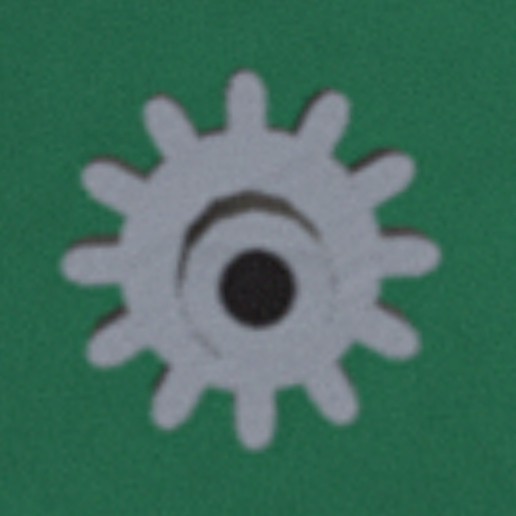

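Run:
```python
from h import *
plan(522.3,-102.6,55,-.236)
```

```text
delta m [0.0088 0.0788 0.0213] rot [ 0.      0.2874 -0.0016] rows>= 1.9
```

```bash
(python3 -m creep '[[[0.0088,0.02,0.0213,0,0.14,-0.0016,0.5],[0.0088,0.05,0.0213,0,0.2874,-0.0016,0.5],[0.0088,0.0788,0.0213,0,0.2874,-0.0016,0.5],[0.0088,0.0788,0.0213,0,0.2874,-0.0016,0.5],[0.0088,0.0788,0.0213,0,0.2874,-0.0016,0.5]]]') | grep -E "pos|force"
python3 - <<'E'
from h import *
st(); plan(522.3,-102.6,17,-.236); c=cam("wrist"); cv2.imwrite("pics/g12b.png",c["pixels"])
print(w2px(c,[[522.3,-102.6,36]]))
E
```

```text
ee_pos: [521.9, -103.0, 55.1]
force: [-0.2, -1.1, 0.8]
t 24.3 pos [ 521.9 -103.    55.1] rpy [-1.5712e+00  9.0000e-04 -2.3630e-01] F [-0.2 -1.1  0.8] w 64.3 q7 0.06
delta m [0.0004 0.0381 0.0005] rot [ 0.0004 -0.0003 -0.0009] rows>= 0.8
[[318.65727042 285.11264247]]
```

View pics/g12b.png

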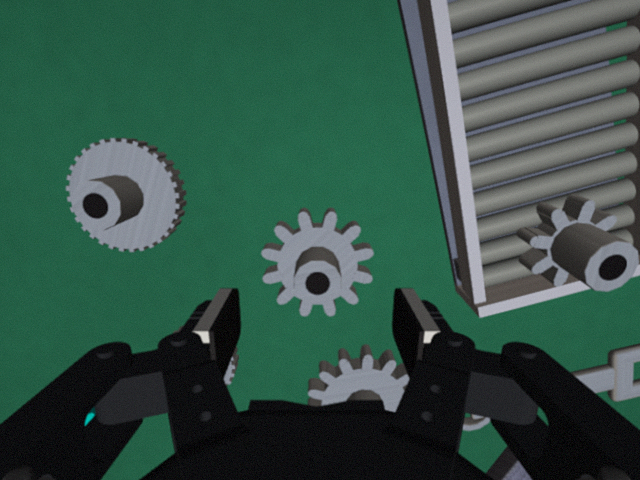

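```bash
(python3 -m creep '[[[0,0.018,0,0,0,0,0.5],[0,0.033,0,0,0,0,0.5],[0,0.0381,0,0.0004,0,-0.0009,0.5],[0,0.0381,0,0.0004,0,-0.0009,0.5]]]'; python3 -m creep '[[[0,0,0,0,0,0,-1],[0,0,0,0,0,0,-1],[0,0,0,0,0,0,-1],[0,0,0,0,0,0,-1],[0,0,0,0,0,0,-1],[0,0,0,0,0,0,-1]]]' 60;python3 -m creep '[[[0,-0.01,0,0,0,0,-1],[0,-0.03,0,0,0,0,-1],[0,-0.06,0,0,0,0,-1],[0,-0.09,0,0,0,0,-1],[0,-0.11,0,0,0,0,-1],[0,-0.11,0,0,0,0,-1]]]') | grep -E "pos|force|width"
python3 - <<'E'
from h import *
st(); c=cam("wrist"); cv2.imwrite("pics/g12c.png",c["pixels"])
d=np.array([np.cos(np.radians(74.9)),np.sin(np.radians(74.9))]); M=np.array([491.9,303.3])
p=M-98*d; print(p); plan(p[0],p[1],125,np.radians(-15.1))
E
```

```text
ee_pos: [521.8, -103.4, 17.8]
force: [0.3, -0.1, -0.1]
grip_width: 63.6
ee_pos: [522.0, -103.3, 18.3]
force: [-0.7, 0.8, 6.0]
grip_width: 21.8
ee_pos: [523.0, -103.5, 130.2]
force: [0.3, 0.2, -1.9]
grip_width: 21.5
t 25.9 pos [ 523.  -103.5  130.2] rpy [-1.5694 -0.0068 -0.2372] F [ 0.3  0.2 -1.9] w 21.5 q7 0.02
[466.37055815 208.68368217]
delta m [-0.1269  0.0032  0.2901] rot [-0.001   0.0265  0.0032] rows>= 6.3
```

View pics/g12c.png

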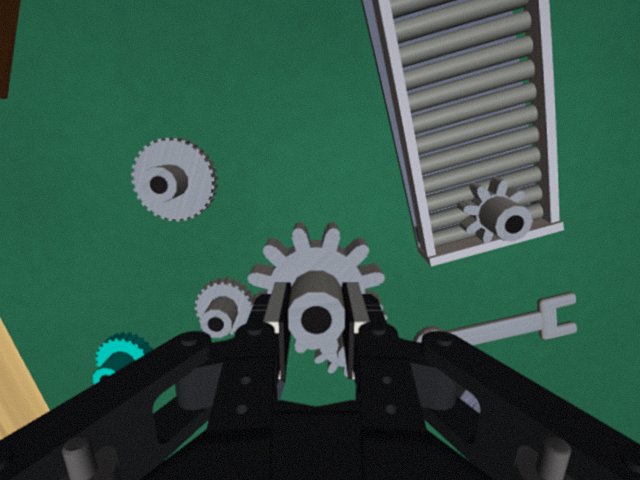

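```bash
(python3 -m creep '[[[-0.015,0.003,0.035,0,0,0.003,-1],[-0.035,0.003,0.08,0,0.0265,0.0032,-1],[-0.055,0.003,0.125,0,0.0265,0.0032,-1],[-0.075,0.003,0.17,0,0.0265,0.0032,-1],[-0.095,0.003,0.215,0,0.0265,0.0032,-1],[-0.112,0.003,0.255,0,0.0265,0.0032,-1],[-0.124,0.003,0.28,0,0.0265,0.0032,-1],[-0.1269,0.003,0.2901,0,0.0265,0.0032,-1]]]';python3 -m creep '[[[0,0,0,0,0,0,-1],[0,0,0,0,0,0,-1],[0,0,0,0,0,0,-1]]]' ) | grep -E "pos|force|width"
python3 - <<'E'
from h import *
c=r.camera("wrist"); H=c["hand_eye"]; c["R"]=H[:3,:3]; c["t"]=H[:3,3]
for h in (17.7,19.1): print(w2px(c,[[0,-h,0],[0,-h,1]]))
st()
d=np.array([np.cos(np.radians(74.9)),np.sin(np.radians(74.9))]); M=np.array([491.9,303.3])
p=M-98*d; plan(p[0],p[1],35,np.radians(-15.1))
E
```

```text
ee_pos: [463.4, 211.9, 122.5]
force: [-0.2, -0.0, -2.9]
grip_width: 21.9
ee_pos: [466.3, 206.2, 123.8]
force: [0.1, 0.0, -3.5]
grip_width: 21.7
[[318.47423409 323.8477372 ]
 [318.48052403 321.53675553]]
[[318.49646642 325.66909095]
 [318.50287018 323.3396828 ]]
t 27.1 pos [466.3 206.5 124. ] rpy [-1.5716  0.0027 -0.2671] F [-0.  -0.1 -3. ] w 21.8 q7 -0.67
delta m [-0.0003  0.089   0.0022] rot [ 0.0008 -0.0036 -0.0027] rows>= 1.8
```

```bash
(python3 -m creep '[[[0,0.03,0.001,0,-0.0036,-0.0027,-1],[0,0.065,0.002,0,-0.0036,-0.0027,-1],[0,0.085,0.0022,0.0008,-0.0036,-0.0027,-1],[0,0.089,0.0022,0.0008,-0.0036,-0.0027,-1],[0,0.089,0.0022,0.0008,-0.0036,-0.0027,-1]]]' ) | grep -E "pos|force|width"
python3 - <<'E'
from h import *
st(); c=cam("wrist"); cv2.imwrite("pics/h1.png",c["pixels"])
d=np.array([np.cos(np.radians(74.9)),np.sin(np.radians(74.9))]); M=np.array([491.9,303.4])
p=M-92*d; plan(p[0],p[1],31,np.radians(-15.1))
E
```

```text
ee_pos: [466.5, 209.8, 35.0]
force: [0.3, 0.7, -2.8]
grip_width: 21.4
t 27.6 pos [466.5 209.8  35. ] rpy [-1.5707e+00  3.0000e-04 -2.6170e-01] F [ 0.3  0.7 -2.8] w 21.4 q7 -0.63
delta m [-0.0004  0.0048  0.0042] rot [-0.0016  0.0022  0.0011] rows>= 0.1
```

View pics/h1.png

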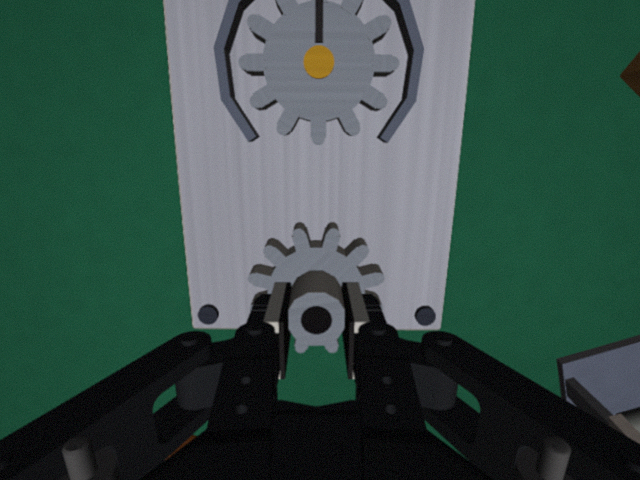

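```bash
(python3 -m creep '[[[0,0.002,0,-0.001,0.001,0.001,-1],[0.0003,0.004,0,-0.001,0.001,0.001,-1],[0.0003,0.004,0,-0.001,0.001,0.001,-1],[0.0003,0.004,0,-0.001,0.001,0.001,-1]]]'; python3 -m creep '[[[0,0,0.006,0,0,0,-1],[0,0,0.013,0,0,0,-1],[0,0,0.02,0,0,0,-1],[0,0,0.026,0,0,0,-1],[0,0,0.031,0,0,0,-1],[0,0,0.035,0,0,0,-1],[0,0,0.038,0,0,0,-1],[0,0,0.041,0,0,0,-1]]]'; python3 -m creep '[[[0,0,0,0,0,0,-1],[0,0,0,0,0,0,-1]]]') | grep -E "pos|force"
python3 - <<'E'
from h import *
c=cam("wrist"); cv2.imwrite("pics/h2.png",c["pixels"]); st()
E
```

```text
ee_pos: [466.8, 210.9, 31.5]
force: [0.2, -0.5, -3.2]
ee_pos: [477.2, 250.4, 31.1]
force: [-0.4, 0.2, -2.7]
ee_pos: [477.1, 250.2, 31.1]
force: [-0.6, 0.9, -2.5]
t 29.1 pos [477.1 250.1  31.1] rpy [-1.5711e+00  1.0000e-03 -2.6130e-01] F [ 0.4 -0.7 -2.7] w 21.6 q7 -0.69
```

View pics/h2.png

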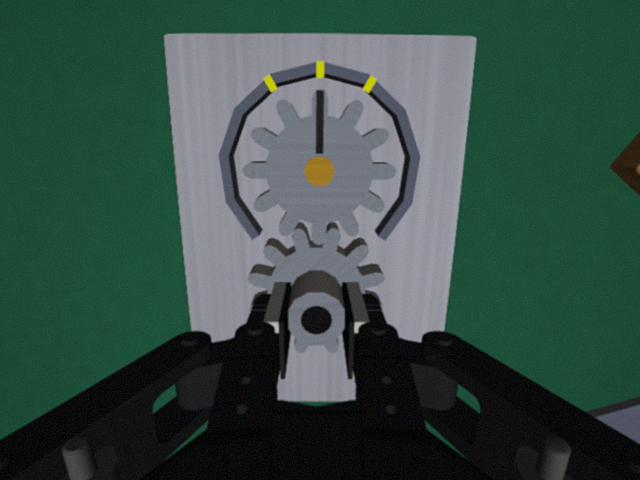

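```bash
(python3 -m creep '[[[0.0003,0,0.0005,0,0,0,-1],[0.0003,0,0.0005,0,0,0,-1],[0.0003,0,0.0005,0,0,0,-1]]]'; python3 -m creep '[[[0,0,0.0005,0,0,0,-1],[0,0,0.0005,0,0,0,-1],[0,0,0.0005,0,0,0,-1]]]'; python3 -m creep '[[[0,0,0.0004,0,0,0,-1],[0,0,0.0004,0,0,0,-1],[0,0,0.0004,0,0,0,-1]]]') | grep -E "pos|force"
python3 - <<'E'
from h import *
c=cam("wrist"); crop(c["pixels"],220,150,420,360,3,"h3.png"); st()
E
```

```text
ee_pos: [477.6, 250.7, 31.2]
force: [0.1, -0.2, -2.4]
ee_pos: [477.7, 251.3, 31.2]
force: [-0.1, 0.7, -3.4]
ee_pos: [477.7, 251.4, 31.1]
force: [-1.0, -1.3, -2.0]
t 30.1 pos [477.7 251.4  31.1] rpy [-1.5712e+00  1.2000e-03 -2.6120e-01] F [-0.3 -1.6 -2.8] w 21.3 q7 -0.69
```

View pics/h3.png

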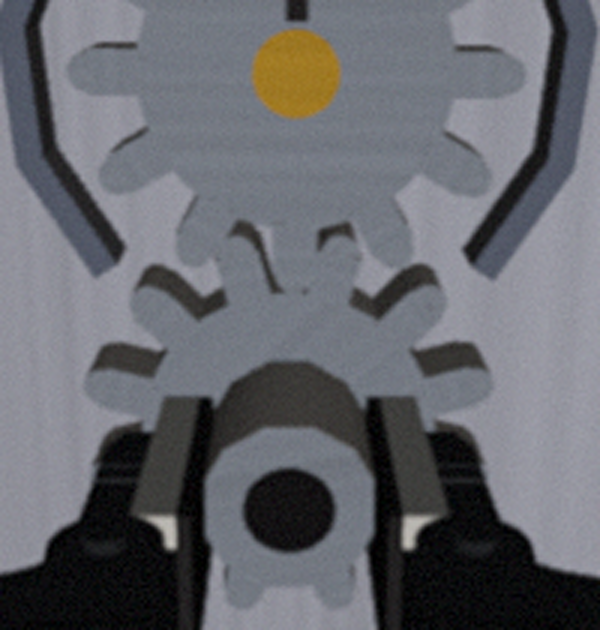

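```bash
(python3 -m creep '[[[0,0,-0.0005,0,0,0,-1],[0,0,-0.001,0,0,0,-1],[0,0,-0.001,0,0,0,-1]]]'; python3 -m creep '[[[0,0,0,0,0.1,0,-1],[0,0,0,0,0.22,0,-1],[0,0,0,0,0.34,0,-1],[0,0,0,0,0.46,0,-1],[0,0,0,0,0.58,0,-1],[0,0,0,0,0.7,0,-1],[0,0,0,0,0.75,0,-1],[0,0,0,0,0.75,0,-1]]]') | grep -E "pos|force"
python3 - <<'E'
from h import *
c=cam("wrist"); cv2.imwrite("pics/h4.png",c["pixels"]); st()
E
(python3 -m creep '[[[0,0,0,0,-0.1,0,-1],[0,0,0,0,-0.22,0,-1],[0,0,0,0,-0.34,0,-1],[0,0,0,0,-0.46,0,-1],[0,0,0,0,-0.58,0,-1],[0,0,0,0,-0.7,0,-1],[0,0,0,0,-0.75,0,-1],[0,0,0,0,-0.75,0,-1]]]'; python3 -m creep '[[[0,0,0,0,-0.1,0,-1],[0,0,0,0,-0.22,0,-1],[0,0,0,0,-0.34,0,-1],[0,0,0,0,-0.46,0,-1],[0,0,0,0,-0.58,0,-1],[0,0,0,0,-0.7,0,-1],[0,0,0,0,-0.75,0,-1],[0,0,0,0,-0.75,0,-1]]]') | grep -E "pos|force"
python3 - <<'E'
from h import *
c=cam("wrist"); cv2.imwrite("pics/h5.png",c["pixels"]); st()
E
```

```text
ee_pos: [477.7, 250.9, 31.2]
force: [-1.1, -0.1, -1.7]
ee_pos: [477.0, 251.1, 31.0]
force: [-0.9, 0.3, -3.8]
t 31.2 pos [477.1 251.1  31. ] rpy [-1.5719e+00  1.0000e-03 -1.0092e+00] F [-0.5  0.7 -3.3] w 21.9 q7 -1.27
ee_pos: [478.0, 250.6, 31.4]
force: [-0.2, 0.7, -3.0]
ee_pos: [478.3, 250.3, 31.3]
force: [1.1, -0.5, -2.6]
t 32.9 pos [478.2 250.3  31.3] rpy [-1.5705e+00 -2.0000e-04  4.8660e-01] F [ 0.5 -1.5 -2.9] w 21.6 q7 -0.10
```

View pics/h4.png

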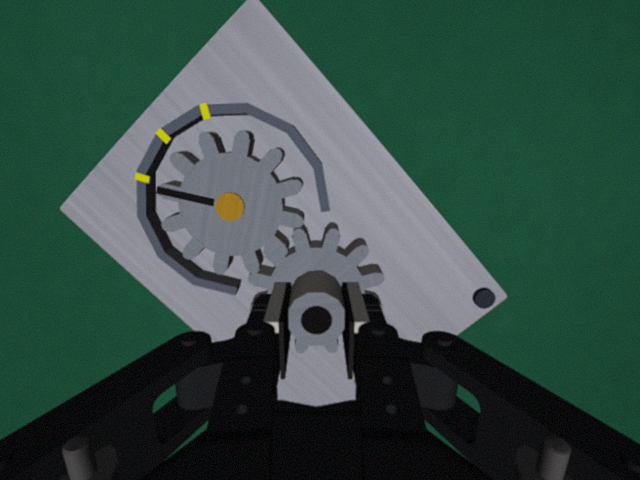

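View pics/h5.png

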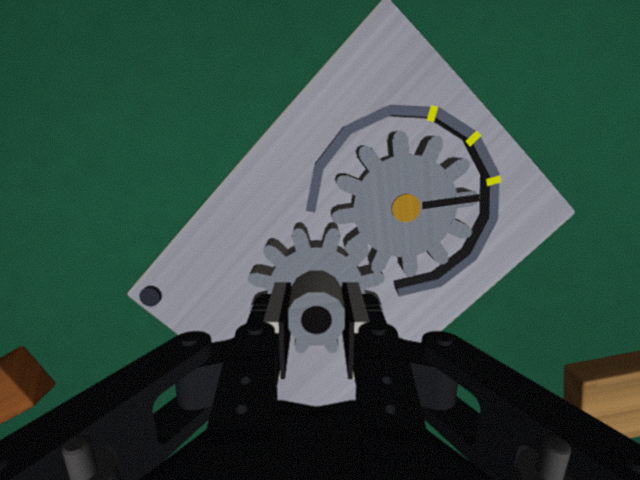

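```bash
python3 - <<'E'
from h import *
c=cam("wrist"); ptr(c,(406,208),(480,198))
E
(python3 -m creep '[[[0,0,0,0,0.1,0,-1],[0,0,0,0,0.22,0,-1],[0,0,0,0,0.34,0,-1],[0,0,0,0,0.46,0,-1],[0,0,0,0,0.58,0,-1],[0,0,0,0,0.7,0,-1],[0,0,0,0,0.75,0,-1],[0,0,0,0,0.75,0,-1]]]'; python3 -m creep '[[[0,0,-0.008,0,0,0,-1],[0,0,-0.018,0,0,0,-1],[0,0,-0.03,0,0,0,-1],[0,0,-0.04,0,0,0,-1],[0,-0.02,-0.045,0,0,0,-1],[0,-0.06,-0.045,0,0,0,-1],[0,-0.1,-0.045,0,0,0,-1],[0,-0.1,-0.045,0,0,0,-1]]]';python3 -m creep '[[[0,0,0,0,0,0,-1],[0,0,0,0,0,0,-1]]]') | grep -E "pos|force|rot"
python3 - <<'E'
from h import *
st(); plan(641.5,-29,120,.048,0.105)
t=cam("side"); crop(t["pixels"],170,130,450,300,2.8,"l5.png")
E
```

```text
pointer deg -39.0 len 31.0
ee_pos: [477.2, 251.1, 31.1]
eef_rot: [-1.571, 0.001, -0.261]
force: [0.0, -0.2, -3.3]
ee_pos: [469.5, 207.7, 136.2]
eef_rot: [-1.563, -0.007, -0.263]
force: [0.8, 0.1, -3.3]
ee_pos: [464.7, 206.2, 129.9]
eef_rot: [-1.573, 0.003, -0.261]
force: [-1.0, -0.9, -3.3]
t 34.8 pos [464.7 206.2 129.9] rpy [-1.5728  0.0032 -0.2615] F [-1.  -0.9 -3.3] w 21.5 q7 -0.67
delta m [ 0.2316  0.0095 -0.1815] rot [ 0.1063 -0.3094  0.0078] rows>= 5.9
```

View pics/l5.png

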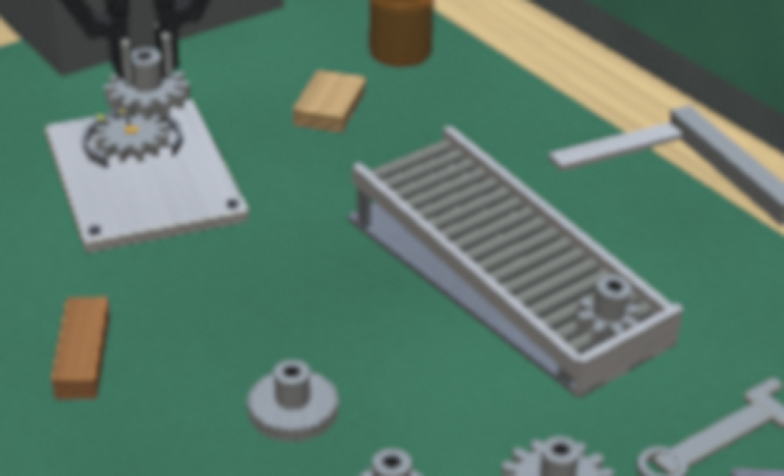

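```bash
(python3 -m creep '[[[0.025,0,-0.02,0,-0.03,0,-1],[0.06,0,-0.047,0,-0.08,0,-1],[0.095,0,-0.074,0.03,-0.13,0.002,-1],[0.13,0,-0.102,0.06,-0.18,0.004,-1],[0.165,0.003,-0.13,0.09,-0.23,0.006,-1],[0.2,0.006,-0.157,0.1063,-0.28,0.0078,-1],[0.222,0.0095,-0.174,0.1063,-0.3094,0.0078,-1],[0.2316,0.0095,-0.1815,0.1063,-0.3094,0.0078,-1]]]'; python3 -m creep '[[[0,0,0,0,0,0,-1],[0,0,0,0,0,0,-1],[0,0,0,0,0,0,-1]]]') | grep -E "pos|force|rot"
python3 - <<'E'
from h import *
c=cam("wrist"); cv2.imwrite("pics/l6.png",c["pixels"]); 
st(); plan(641.6,-30.5,56,.048,0.105)
E
```

```text
ee_pos: [642.9, -32.5, 118.7]
eef_rot: [-1.467, -0.004, 0.043]
force: [-0.5, -0.1, -2.4]
ee_pos: [641.9, -25.1, 121.1]
eef_rot: [-1.463, -0.006, 0.051]
force: [0.6, -0.3, -3.8]
t 36.0 pos [642.1 -25.3 121.4] rpy [-1.4635 -0.007   0.0513] F [-0.7 -0.1 -2.5] w 21.8 q7 0.24
delta m [-0.0012  0.0645 -0.0121] rot [-0.0025  0.0038  0.0015] rows>= 1.3
```

View pics/l6.png

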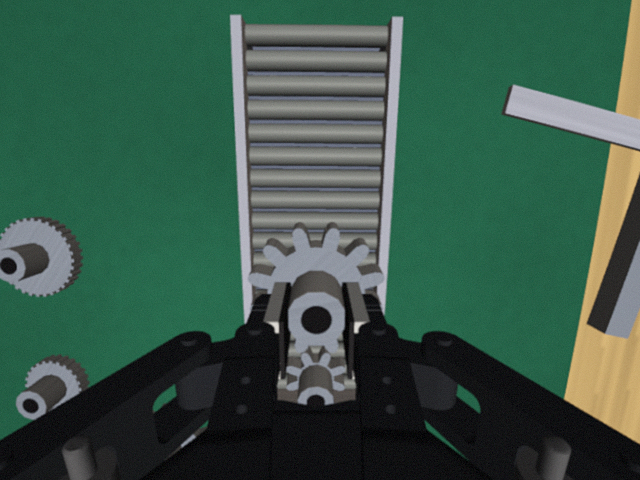

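```bash
(python3 -m creep '[[[-0.001,0.025,-0.004,-0.0025,0.0038,0.0015,-1],[-0.001,0.05,-0.009,-0.0025,0.0038,0.0015,-1],[-0.001,0.062,-0.0115,-0.0025,0.0038,0.0015,-1],[-0.0012,0.0645,-0.0121,-0.0025,0.0038,0.0015,-1],[-0.0012,0.0645,-0.0121,-0.0025,0.0038,0.0015,-1],[-0.0012,0.0645,-0.0121,-0.0025,0.0038,0.0015,-1]]]'; python3 -m creep '[[[0,0.0015,0,0,0,0,-1],[0,0.002,0,0,0,0,-1],[0,0.002,0,0,0,0,-1]]]';python3 -m creep '[[[0,0.001,0,0,0,0,-1],[0,0.001,0,0,0,0,-1]]]') | grep -E "pos|force|rot"
python3 - <<'E'
from h import *
t=cam("side"); crop(t["pixels"],250,130,450,280,4,"l7.png"); 
st()
E
```

```text
ee_pos: [643.4, -32.9, 57.3]
eef_rot: [-1.467, -0.008, 0.045]
force: [-0.1, -0.4, -2.7]
ee_pos: [642.6, -32.9, 54.4]
eef_rot: [-1.467, -0.006, 0.045]
force: [-0.3, -0.1, -2.2]
ee_pos: [642.4, -32.8, 53.0]
eef_rot: [-1.467, -0.006, 0.045]
force: [0.2, 0.2, -2.7]
t 37.1 pos [642.4 -32.8  53. ] rpy [-1.4671 -0.0058  0.0445] F [-0.5 -0.5 -3.1] w 21.8 q7 0.28
```

View pics/l7.png

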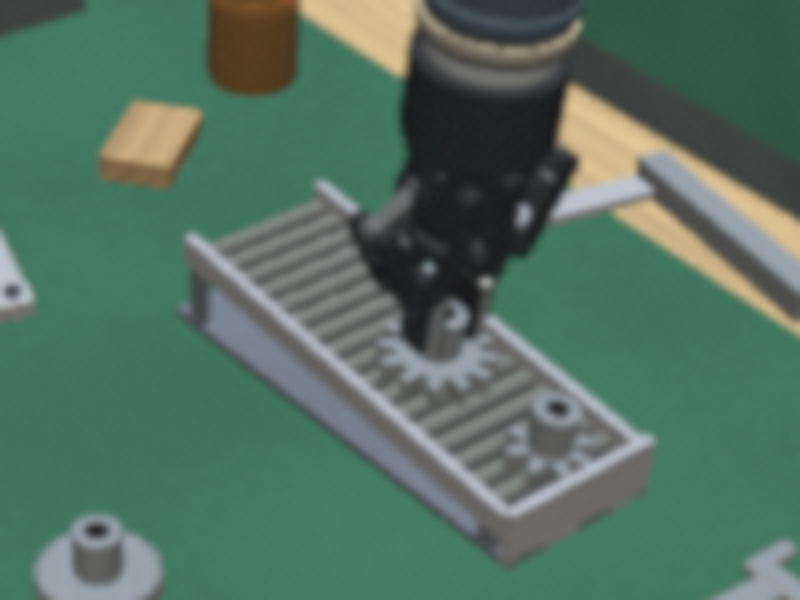

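```bash
(python3 -m creep '[[[0,0.0008,0,0,0,0,-1],[0,0.0008,0,0,0,0,-1]]]';python3 -m creep '[[[0,0.0007,0,0,0,0,-1],[0,0.0007,0,0,0,0,-1]]]';python3 -m creep '[[[0,0.0005,0,0,0,0,-1],[0,0.0005,0,0,0,0,-1]]]') | grep -E "pos|force";python3 -m creep '[[[0,0,0,0,0,0,-0.2],[0,0,0,0,0,0,0],[0,0,0,0,0,0,0.2],[0,-0.005,0,0,0,0,0.2],[0,-0.03,0,0,0,0,0.2],[0,-0.06,0,0,0,0,0.2],[0,-0.09,0,0,0,0,0.2],[0,-0.09,0,0,0,0,0.2]]]' | grep -E "pos|force"
python3 - <<'E'
from h import *
c=cam("wrist"); cv2.imwrite("pics/l8.png",c["pixels"]); 
st(); plan(535,-212,150,.0)
E
```

```text
ee_pos: [642.4, -32.8, 52.1]
force: [-0.3, -0.9, -1.5]
ee_pos: [642.4, -32.7, 51.4]
force: [-0.3, -0.5, -3.1]
ee_pos: [642.5, -32.7, 51.1]
force: [-0.0, -0.1, -2.6]
ee_pos: [645.6, -43.1, 145.9]
force: [0.8, 0.6, 0.7]
t 38.5 pos [644.1 -42.6 143.5] rpy [-1.4678 -0.0115  0.0439] F [-0.6 -0.4  0.3] w 51.2 q7 0.25
delta m [-0.1163 -0.0247 -0.1628] rot [-0.1032  0.0444  0.0092] rows>= 4.0
```

View pics/l8.png

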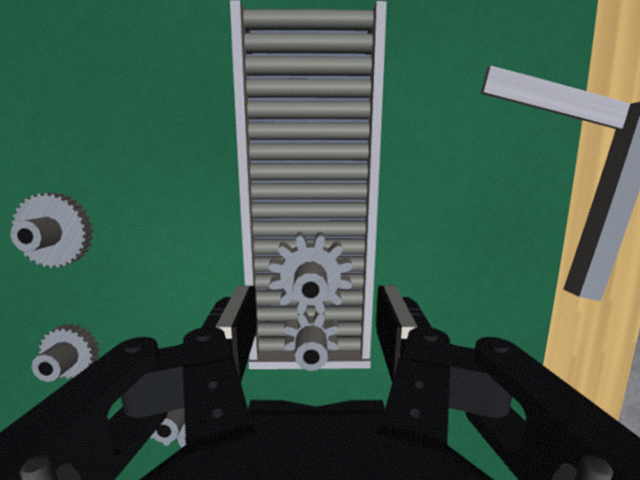

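```bash
(python3 -m creep '[[[-0.03,-0.01,-0.035,-0.1032,0.0444,0.0092,1],[-0.06,-0.015,-0.08,-0.1032,0.0444,0.0092,1],[-0.09,-0.02,-0.125,-0.1032,0.0444,0.0092,1],[-0.11,-0.02,-0.15,-0.1032,0.0444,0.0092,1],[-0.1163,-0.02,-0.1628,-0.1032,0.0444,0.0092,1],[-0.1163,-0.02,-0.1628,-0.1032,0.0444,0.0092,1],[-0.1163,-0.02,-0.1628,-0.1032,0.0444,0.0092,1]]]') | grep -E "pos|force"
python3 - <<'E'
from h import *
c=cam("wrist"); cv2.imwrite("pics/k1.png",c["pixels"]); st()
E
```

```text
ee_pos: [534.2, -209.4, 142.4]
force: [0.4, 0.8, 0.1]
t 39.3 pos [ 534.7 -208.7  142.5] rpy [-1.569   0.0055  0.0038] F [0.5 0.  0.3] w 85.6 q7 0.42
```

View pics/k1.png

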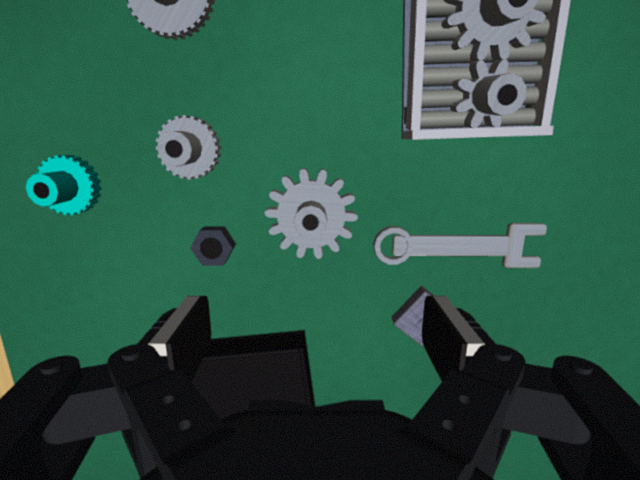

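Run:
```python
from h import *
c=cam("wrist"); st(); locate(c,(310.5,222),14,36)
cv2.imwrite("pics/k1r.png",gearfit(c,px2w(c,[(310.5,222)],36)[0][:2],14,36))
```

```text
t 39.4 pos [ 534.8 -208.6  142.6] rpy [-1.5692  0.0055  0.0044] F [-0.1  0.2  1. ] w 85.5 q7 0.42
raw [ 529.3 -196.9] corrected [ 529.3 -198.6]
(23.1, array([ 3818., 22712.,  4385.,  1762.]))
(23.1, array([ 4386., 22914.,  4368.,   914.]))
(23.1, array([ 4374., 23130.,  4530.,   592.]))
```

View pics/k1r.png

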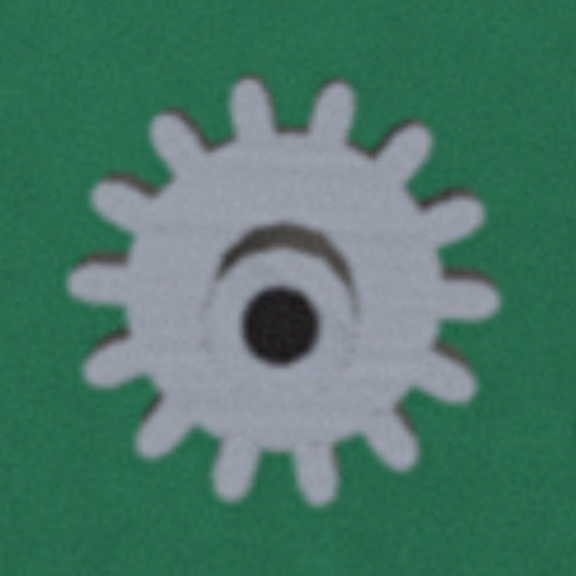

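Run:
```python
from h import *
plan(528.7,-199,55,-.045)
```

```text
delta m [-0.0056  0.0876  0.0094] rot [-0.0015  0.0494 -0.0055] rows>= 1.8
```

```bash
(python3 -m creep '[[[-0.0056,0.02,0.0094,-0.0015,0.0494,-0.0055,0.3],[-0.0056,0.055,0.0094,-0.0015,0.0494,-0.0055,0.3],[-0.0056,0.08,0.0094,-0.0015,0.0494,-0.0055,0.3],[-0.0056,0.0876,0.0094,-0.0015,0.0494,-0.0055,0.3],[-0.0056,0.0876,0.0094,-0.0015,0.0494,-0.0055,0.3]]]') | grep -E "pos|force"
python3 - <<'E'
from h import *
st(); plan(528.7,-199,17,-.045); c=cam("wrist"); cv2.imwrite("pics/k2.png",c["pixels"])
print(w2px(c,[[528.7,-199,36]]))
E
```

```text
ee_pos: [527.5, -200.1, 54.4]
force: [0.1, -0.0, 0.7]
t 39.9 pos [ 527.5 -200.1   54.4] rpy [-1.5711  0.0022 -0.0465] F [ 0.1 -0.   0.7] w 55.2 q7 0.41
delta m [0.0012 0.0374 0.0012] rot [ 0.0003 -0.0015 -0.0022] rows>= 0.7
[[320.11024512 284.71261605]]
```

View pics/k2.png

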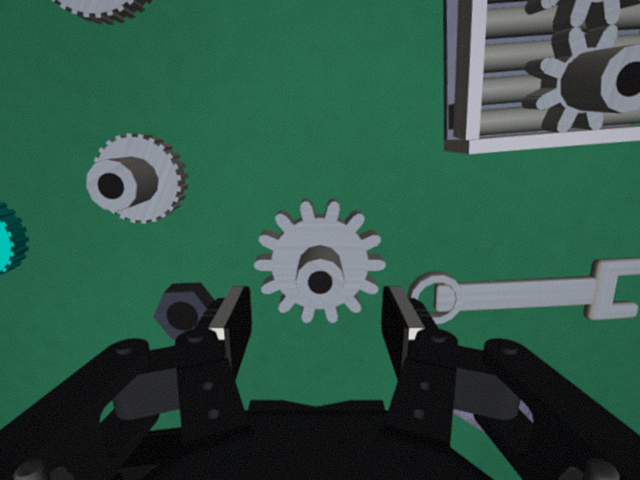

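```bash
(python3 -m creep '[[[0.0012,0.018,0.0012,0,0,-0.002,0.3],[0.0012,0.032,0.0012,0,0,-0.002,0.3],[0.0012,0.0374,0.0012,0.0003,-0.0015,-0.0022,0.3],[0.0012,0.0374,0.0012,0.0003,-0.0015,-0.0022,0.3],[0.0012,0.0374,0.0012,0.0003,-0.0015,-0.0022,0.3]]]'; python3 -m creep '[[[0,0,0,0,0,0,-1],[0,0,0,0,0,0,-1],[0,0,0,0,0,0,-1],[0,0,0,0,0,0,-1],[0,0,0,0,0,0,-1],[0,0,0,0,0,0,-1]]]' 60;python3 -m creep '[[[0,-0.01,0,0,0,0,-1],[0,-0.03,0,0,0,0,-1],[0,-0.06,0,0,0,0,-1],[0,-0.09,0,0,0,0,-1],[0,-0.11,0,0,0,0,-1],[0,-0.11,0,0,0,0,-1]]]') | grep -E "pos|force|width"
python3 - <<'E'
from h import *
st(); c=cam("wrist"); cv2.imwrite("pics/k3.png",c["pixels"])
d=np.array([np.cos(np.radians(74.9)),np.sin(np.radians(74.9))]); M=np.array([491.9,303.4])
p=M-100*d; print(p); plan(p[0],p[1],125,np.radians(-15.1))
E
```

```text
ee_pos: [529.0, -200.7, 18.5]
force: [-0.3, -0.1, 0.2]
grip_width: 55.4
ee_pos: [529.2, -200.7, 18.8]
force: [-0.4, 0.9, 6.1]
grip_width: 21.8
ee_pos: [530.0, -201.0, 130.7]
force: [1.1, -0.6, -3.3]
grip_width: 21.5
t 41.6 pos [ 530.  -201.   130.7] rpy [-1.5729 -0.0077 -0.0473] F [ 1.1 -0.6 -3.3] w 21.5 q7 0.37
[465.84954914 206.85273691]
delta m [-0.082   0.003   0.4038] rot [0.0007 0.2164 0.0042] rows>= 8.2
```

View pics/k3.png

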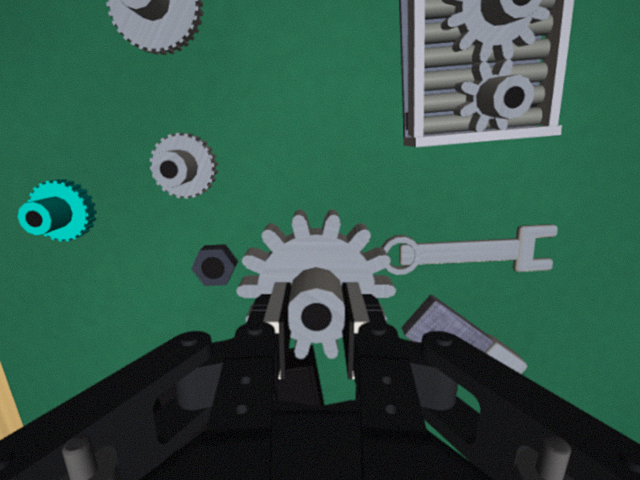

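```bash
(python3 -m creep '[[[-0.008,0,0.035,0,0,0,-1],[-0.017,0,0.08,0,0.03,0,-1],[-0.026,0,0.125,0,0.06,0,-1],[-0.035,0,0.17,0,0.09,0,-1],[-0.045,0,0.215,0,0.12,0.002,-1],[-0.054,0,0.26,0,0.15,0.004,-1],[-0.063,0,0.305,0,0.18,0.004,-1],[-0.07,0,0.34,0,0.2164,0.004,-1]]]';python3 -m creep '[[[0,0,0,0,0,0,-1],[0,0,0,0,0,0,-1]]]' ) | grep -E "pos|force|width"
python3 - <<'E'
from h import *
st()
d=np.array([np.cos(np.radians(74.9)),np.sin(np.radians(74.9))]); M=np.array([491.9,303.4])
p=M-100*d; plan(p[0],p[1],60,np.radians(-15.1))
E
```

```text
ee_pos: [472.2, 145.2, 125.7]
force: [0.6, 0.2, -2.2]
grip_width: 21.8
ee_pos: [473.0, 142.9, 125.9]
force: [0.2, -0.5, -3.2]
grip_width: 21.7
t 42.6 pos [473.  142.9 125.9] rpy [-1.5742  0.0044 -0.2608] F [ 0.2 -0.5 -3.2] w 21.7 q7 -0.55
delta m [-0.0231  0.0658  0.0602] rot [ 0.0034  0.0028 -0.0044] rows>= 1.8
```

```bash
(python3 -m creep '[[[-0.01,0.005,0.03,0.0034,0.0028,-0.0044,-1],[-0.02,0.02,0.05,0.0034,0.0028,-0.0044,-1],[-0.0231,0.045,0.0602,0.0034,0.0028,-0.0044,-1],[-0.0231,0.062,0.0602,0.0034,0.0028,-0.0044,-1],[-0.0231,0.0658,0.0602,0.0034,0.0028,-0.0044,-1],[-0.0231,0.0658,0.0602,0.0034,0.0028,-0.0044,-1]]]' ) | grep -E "pos|force|width"
python3 - <<'E'
from h import *
st(); c=cam("wrist"); cv2.imwrite("pics/k4.png",c["pixels"])
d=np.array([np.cos(np.radians(74.9)),np.sin(np.radians(74.9))]); M=np.array([491.9,303.4])
p=M-100*d; plan(p[0],p[1],31.5,np.radians(-15.1))
E
```

```text
ee_pos: [467.6, 204.6, 60.8]
force: [-0.4, -0.2, -3.4]
grip_width: 22.1
t 43.2 pos [467.6 204.6  60.8] rpy [-1.5708e+00 -1.3000e-03 -2.6900e-01] F [-0.4 -0.2 -3.4] w 22.1 q7 -0.65
delta m [-0.0028  0.0301  0.001 ] rot [-0.0015 -0.0054  0.0026] rows>= 0.6
```

View pics/k4.png

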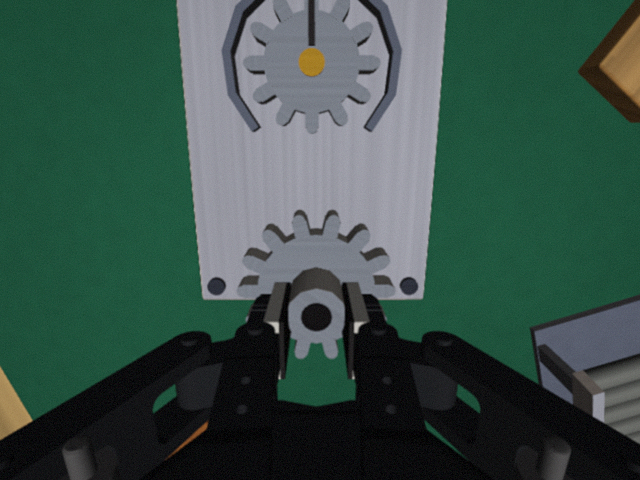

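```bash
(python3 -m creep '[[[-0.0028,0.012,0.001,-0.0015,-0.0054,0.0026,-1],[-0.0028,0.024,0.001,-0.0015,-0.0054,0.0026,-1],[-0.0028,0.0301,0.001,-0.0015,-0.0054,0.0026,-1],[-0.0028,0.0301,0.001,-0.0015,-0.0054,0.0026,-1],[-0.0028,0.0301,0.001,-0.0015,-0.0054,0.0026,-1]]]' ) | grep -E "pos|force|width"
python3 - <<'E'
from h import *
st(); c=cam("wrist"); cv2.imwrite("pics/k5.png",c["pixels"])
d=np.array([np.cos(np.radians(74.9)),np.sin(np.radians(74.9))]); M=np.array([491.9,303.4])
p=M-61.3*d; plan(p[0],p[1],31.5,np.radians(-15.1))
E
```

```text
ee_pos: [465.4, 208.4, 31.3]
force: [0.7, 0.3, -3.1]
grip_width: 21.7
t 43.8 pos [465.4 208.4  31.3] rpy [-1.57   0.    -0.261] F [ 0.7  0.3 -3.1] w 21.7 q7 -0.64
delta m [ 0.0009 -0.0002  0.0374] rot [-0.0008  0.0025 -0.    ] rows>= 0.7
```

View pics/k5.png

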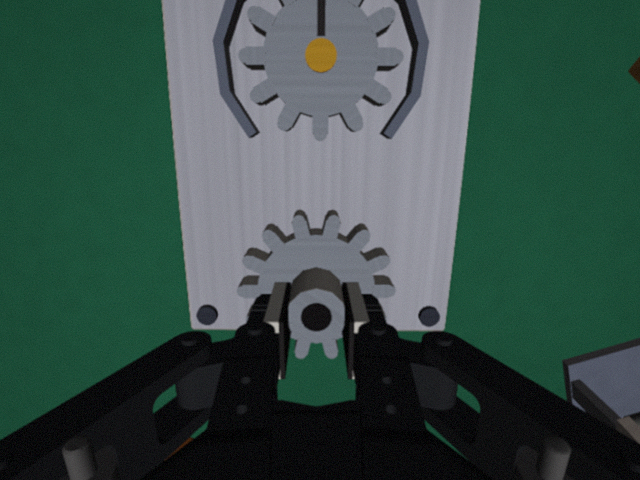

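```bash
(python3 -m creep '[[[0.0011,0,0,-0.0008,0.0025,0,-1],[0.0011,0,0,-0.0008,0.0025,0,-1],[0.0011,0,0.006,-0.0008,0.0025,0,-1],[0.0011,0,0.014,-0.0008,0.0025,0,-1],[0.0011,0,0.022,-0.0008,0.0025,0,-1],[0.0011,0,0.029,-0.0008,0.0025,0,-1],[0.0011,0,0.034,-0.0008,0.0025,0,-1],[0.0011,0,0.0373,-0.0008,0.0025,0,-1]]]'; python3 -m creep '[[[0,0,0,0,0,0,-1],[0,0,0,0,0,0,-1]]]') | grep -E "pos|force|width"
python3 - <<'E'
from h import *
st(); c=cam("wrist"); cv2.imwrite("pics/k6.png",c["pixels"])
E
```

```text
ee_pos: [476.2, 245.0, 31.6]
force: [-0.5, -0.3, -3.3]
grip_width: 21.7
ee_pos: [476.0, 243.9, 31.5]
force: [-0.8, -1.1, -3.7]
grip_width: 21.7
t 44.9 pos [476.  243.9  31.5] rpy [-1.571e+00  1.000e-04 -2.637e-01] F [-0.8 -1.1 -3.7] w 21.7 q7 -0.69
```

View pics/k6.png

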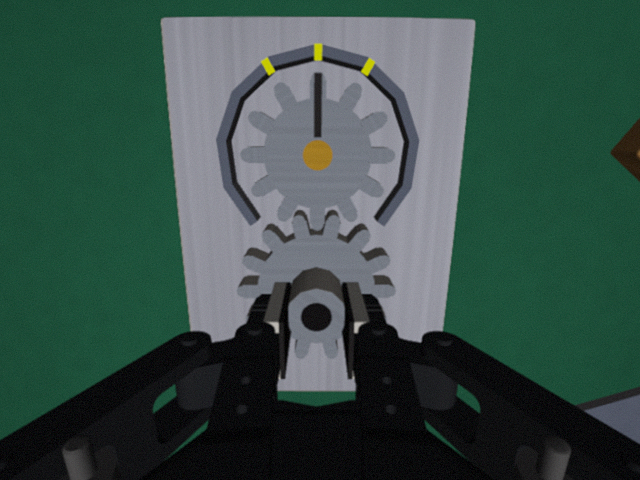

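```bash
(python3 -m creep '[[[0,0,0.0007,0,0,0,-1],[0,0,0.0012,0,0,0,-1],[0,0,0.0012,0,0,0,-1]]]'; python3 -m creep '[[[0,0,0.0006,0,0,0,-1],[0,0,0.0006,0,0,0,-1],[0,0,0.0006,0,0,0,-1]]]'; python3 -m creep '[[[0,0,0.0004,0,0,0,-1],[0,0,0.0004,0,0,0,-1],[0,0,0.0004,0,0,0,-1]]]') | grep -E "pos|force"
python3 - <<'E'
from h import *
c=cam("wrist"); crop(c["pixels"],220,120,420,330,3,"k7.png"); st()
E
```

```text
ee_pos: [476.5, 245.3, 31.7]
force: [0.7, -0.3, -3.3]
ee_pos: [476.6, 245.9, 31.6]
force: [1.0, -0.3, -3.3]
ee_pos: [476.6, 246.0, 31.6]
force: [-0.1, -2.0, -3.1]
t 45.9 pos [476.6 246.   31.5] rpy [-1.5711e+00  2.0000e-04 -2.6370e-01] F [ 0.7 -1.2 -2.6] w 21.7 q7 -0.69
```

View pics/k7.png

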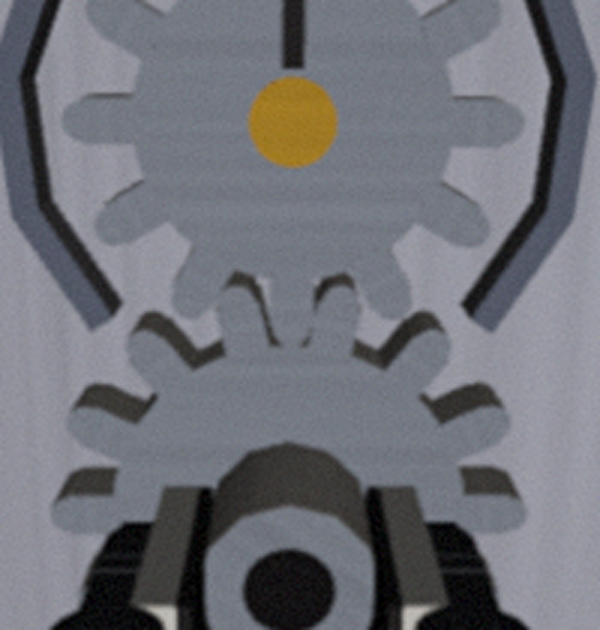

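```bash
(python3 -m creep '[[[0,0,-0.0005,0,0,0,-1],[0,0,-0.001,0,0,0,-1],[0,0,-0.001,0,0,0,-1]]]'; python3 -m creep '[[[-0.0002,0,0,0,0.1,0,-1],[-0.0004,0,0,0,0.22,0,-1],[-0.0006,0,0.0001,0,0.34,0,-1],[-0.0008,0,0.0002,0,0.46,0,-1],[-0.001,0,0.0003,0,0.58,0,-1],[-0.0011,0,0.0004,0,0.66,0,-1],[-0.0011,0,0.0004,0,0.66,0,-1],[-0.0011,0,0.0004,0,0.66,0,-1]]]') | grep -E "pos|force"
python3 - <<'E'
from h import *
c=cam("wrist"); cv2.imwrite("pics/k8.png",c["pixels"]); st()
E
(python3 -m creep '[[[0.0002,0,0,0,-0.1,0,-1],[0.0004,0,0,0,-0.22,0,-1],[0.0006,0,0.0001,0,-0.34,0,-1],[0.0008,0,0.0002,0,-0.46,0,-1],[0.001,0,0.0003,0,-0.58,0,-1],[0.0011,0,0.0004,0,-0.66,0,-1],[0.0011,0,0.0004,0,-0.66,0,-1],[0.0011,0,0.0004,0,-0.66,0,-1]]]'; python3 -m creep '[[[0.0002,0,0,0,-0.1,0,-1],[0.0004,0,0,0,-0.22,0,-1],[0.0006,0,0.0001,0,-0.34,0,-1],[0.0008,0,0.0002,0,-0.46,0,-1],[0.001,0,0.0003,0,-0.58,0,-1],[0.0011,0,0.0004,0,-0.66,0,-1],[0.0011,0,0.0004,0,-0.66,0,-1],[0.0011,0,0.0004,0,-0.66,0,-1]]]') | grep -E "pos|force"
python3 - <<'E'
from h import *
c=cam("wrist"); cv2.imwrite("pics/k9.png",c["pixels"]); st()
E
```

```text
ee_pos: [476.6, 245.7, 31.7]
force: [-0.0, 0.2, -3.3]
ee_pos: [475.1, 246.2, 31.5]
force: [-1.0, 0.6, -3.2]
t 47.0 pos [475.2 246.2  31.5] rpy [-1.571e+00  4.000e-04 -9.217e-01] F [ 0.  -0.1 -3.5] w 21.8 q7 -1.21
ee_pos: [477.0, 245.4, 31.8]
force: [-0.6, 0.0, -3.3]
ee_pos: [478.1, 245.2, 31.7]
force: [0.9, 0.3, -3.9]
t 48.6 pos [478.  245.3  31.7] rpy [-1.571e+00 -7.000e-04  3.942e-01] F [ 1.1 -1.1 -3. ] w 21.7 q7 -0.18
```

View pics/k8.png

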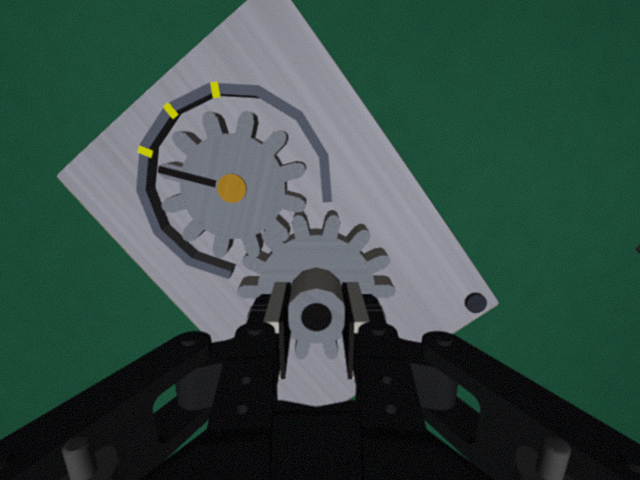

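View pics/k9.png

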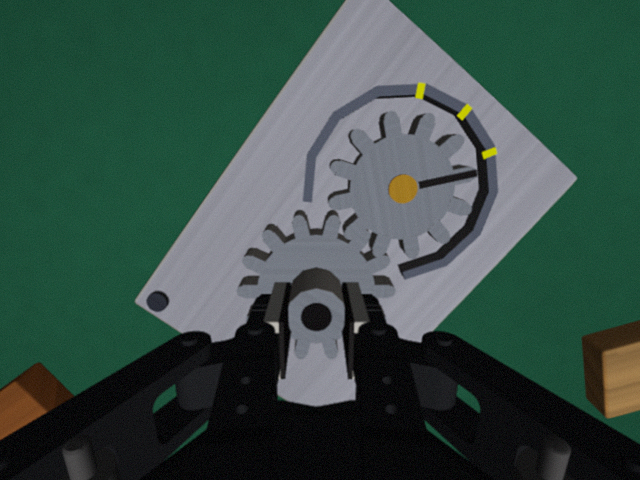

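```bash
(python3 -m creep '[[[-0.0002,0,0,0,0.1,0,-1],[-0.0004,0,0,0,0.22,0,-1],[-0.0006,0,0.0001,0,0.34,0,-1],[-0.0008,0,0.0002,0,0.46,0,-1],[-0.001,0,0.0003,0,0.58,0,-1],[-0.0011,0,0.0004,0,0.66,0,-1],[-0.0011,0,0.0004,0,0.66,0,-1]]]'; python3 -m creep '[[[0,0,-0.008,0,0,0,-1],[0,0,-0.018,0,0,0,-1],[0,0,-0.03,0,0,0,-1],[0,0,-0.04,0,0,0,-1],[0,-0.02,-0.045,0,0,0,-1],[0,-0.06,-0.045,0,0,0,-1],[0,-0.1,-0.045,0,0,0,-1],[0,-0.1,-0.045,0,0,0,-1]]]';python3 -m creep '[[[0,0,0,0,0,0,-1],[0,0,0,0,0,0,-1]]]') | grep -E "pos|force|rot"
python3 - <<'E'
from h import *
c=r.camera("wrist"); T=np.eye(4); T[:3,:3]=Ro.from_euler('xyz',[-1.5719,.001,-1.0092]).as_matrix(); T[:3,3]=[477.1,251.1,31.0]
Mx=T@c["hand_eye"]; c["R"]=Mx[:3,:3]; c["t"]=Mx[:3,3]; ptr(c,(230,206),(159,189))
st(); plan(636.5,60,140,.048,0.105)
E
```

```text
ee_pos: [476.0, 246.0, 31.5]
eef_rot: [-1.571, 0.0, -0.263]
force: [-0.8, -0.6, -3.7]
ee_pos: [468.3, 202.5, 136.7]
eef_rot: [-1.563, -0.008, -0.265]
force: [0.6, 0.9, -2.7]
ee_pos: [463.5, 200.9, 130.3]
eef_rot: [-1.573, 0.002, -0.264]
force: [0.2, 1.3, -3.4]
pointer deg 33.4 len 29.9
t 50.4 pos [463.4 201.  130. ] rpy [-1.5731  0.0025 -0.2638] F [ 0.5 -0.4 -4.1] w 21.6 q7 -0.67
delta m [ 0.2038 -0.0103 -0.091 ] rot [ 0.1067 -0.3117  0.0086] rows>= 4.5
```

```bash
(python3 -m creep '[[[0.03,0,-0.015,0,-0.03,0,-1],[0.07,0,-0.033,0,-0.09,0,-1],[0.11,0,-0.05,0.03,-0.15,0.002,-1],[0.15,-0.005,-0.067,0.07,-0.21,0.005,-1],[0.18,-0.01,-0.08,0.1067,-0.27,0.0086,-1],[0.2038,-0.0103,-0.091,0.1067,-0.3117,0.0086,-1],[0.2038,-0.0103,-0.091,0.1067,-0.3117,0.0086,-1],[0.2038,-0.0103,-0.091,0.1067,-0.3117,0.0086,-1]]]') | grep -E "pos|force|rot"
python3 - <<'E'
from h import *
c=cam("wrist"); cv2.imwrite("pics/n1.png",c["pixels"]); 
st(); plan(639.3,30,85,.048,0.105)
E
```

```text
ee_pos: [636.7, 60.2, 139.6]
eef_rot: [-1.465, -0.004, 0.046]
force: [-1.0, 0.5, -3.1]
t 51.2 pos [636.3  61.6 139.9] rpy [-1.4639 -0.004   0.0484] F [ 0.  -0.4 -3.1] w 21.7 q7 0.08
delta m [ 0.0013  0.0512 -0.0374] rot [-0.002   0.0006 -0.0011] rows>= 1.3
```

View pics/n1.png

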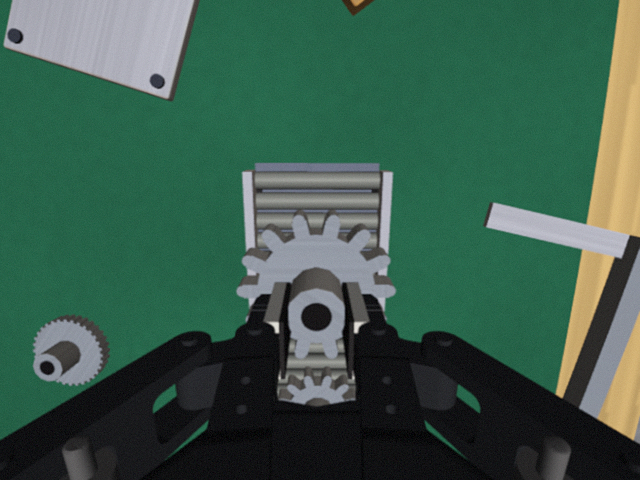

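```bash
(python3 -m creep '[[[0.0013,0.02,-0.015,-0.002,0,-0.001,-1],[0.0013,0.04,-0.03,-0.002,0,-0.001,-1],[0.0013,0.0512,-0.0374,-0.002,0,-0.001,-1],[0.0013,0.0512,-0.0374,-0.002,0,-0.001,-1],[0.0013,0.0512,-0.0374,-0.002,0,-0.001,-1]]]') | grep -E "pos|force|rot"
python3 - <<'E'
from h import *
st(); plan(639.3,28.5,62,.048,0.105); c=cam("wrist"); cv2.imwrite("pics/n2.png",c["pixels"])
E
```

```text
ee_pos: [641.0, 30.7, 87.2]
eef_rot: [-1.465, -0.009, 0.049]
force: [0.3, 0.4, -2.8]
t 51.8 pos [641.   30.7  87.2] rpy [-1.4654 -0.0091  0.0489] F [ 0.3  0.4 -2.8] w 21.5 q7 0.15
delta m [-0.002   0.0248 -0.0048] rot [-0.0005  0.0016  0.0039] rows>= 0.5
```

View pics/n2.png

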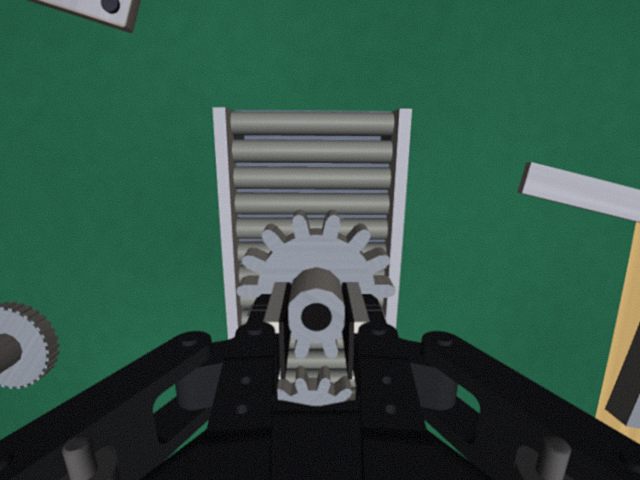

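```bash
(python3 -m creep '[[[-0.002,0.015,-0.003,0,0.0016,0.0039,-1],[-0.002,0.0225,-0.0045,0,0.0016,0.0039,-1],[-0.002,0.0248,-0.0048,-0.0005,0.0016,0.0039,-1],[-0.002,0.0248,-0.0048,-0.0005,0.0016,0.0039,-1],[-0.002,0.0248,-0.0048,-0.0005,0.0016,0.0039,-1]]]'; python3 -m creep '[[[0,0.001,0,0,0,0,-1],[0,0.0015,0,0,0,0,-1],[0,0.0015,0,0,0,0,-1]]]';  python3 -m creep '[[[0,0.001,0,0,0,0,-1],[0,0.001,0,0,0,0,-1]]]';python3 -m creep '[[[0,0.0006,0,0,0,0,-1],[0,0.0006,0,0,0,0,-1]]]') | grep -E "pos|force"
python3 - <<'E'
from h import *
st(); c=cam("wrist"); crop(c["pixels"],180,90,460,360,2.2,"n3.png"); t=cam("side"); crop(t["pixels"],250,150,450,300,4,"n4.png")
E
```

```text
ee_pos: [639.7, 27.2, 62.0]
force: [0.1, 0.6, -2.5]
ee_pos: [639.5, 27.3, 60.5]
force: [0.3, -0.7, -2.3]
ee_pos: [639.3, 27.4, 59.3]
force: [-0.1, -0.0, -3.1]
ee_pos: [639.4, 27.5, 58.7]
force: [0.1, -0.1, -3.3]
t 53.0 pos [639.4  27.5  58.7] rpy [-1.4668 -0.0051  0.0468] F [ 0.1 -0.1 -3.3] w 21.5 q7 0.17
```

View pics/n3.png

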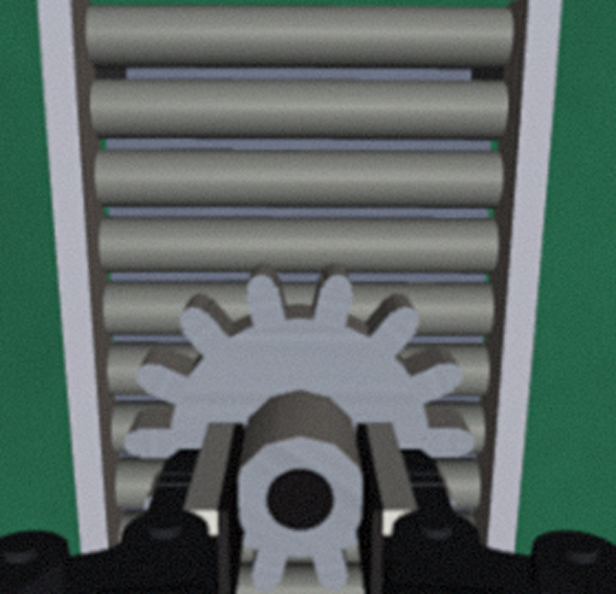

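View pics/n4.png

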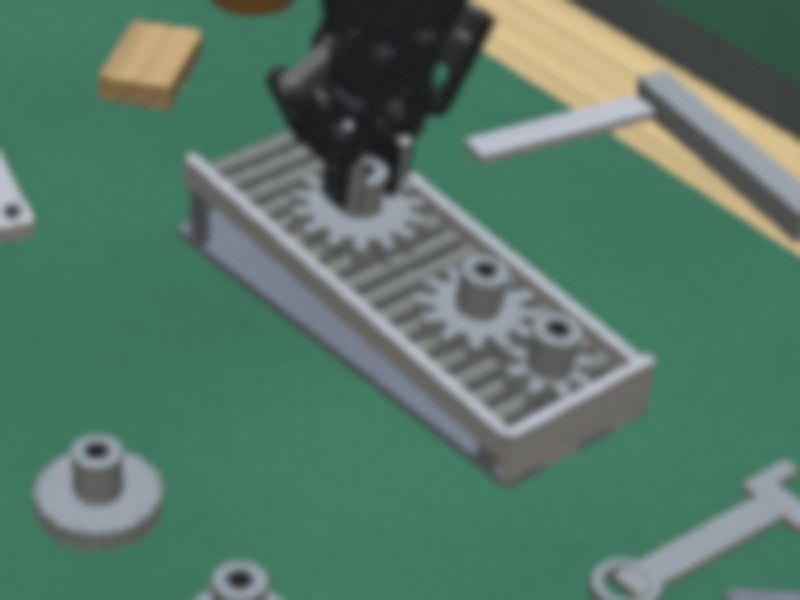

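Centred and low over the rollers, the other two touching below. Lower the last fraction, release, lift.

```bash
(python3 -m creep '[[[0,0.0005,0,0,0,0,-1],[0,0.0005,0,0,0,0,-1]]]';python3 -m creep '[[[0,0.0004,0,0,0,0,-1],[0,0.0004,0,0,0,0,-1]]]') | grep -E "pos|force"; python3 -m creep '[[[0,0,0,0,0,0,-0.2],[0,0,0,0,0,0,0],[0,0,0,0,0,0,0.2],[0,-0.005,0,0,0,0,0.2],[0,-0.03,0,0,0,0,0.2],[0,-0.06,0,0,0,0,0.2],[0,-0.08,0,0,0,0,0.2],[0,-0.08,0,0,0,0,0.2]]]' | grep -E "pos|force"
python3 - <<'E'
from h import *
c=cam("wrist"); cv2.imwrite("pics/n5.png",c["pixels"]); 
t=cam("top"); crop(t["pixels"],240,130,540,330,2.6,"n6.png")
st(); plan(432,-55,140,.0)
E
```

```text
ee_pos: [639.4, 27.5, 58.2]
force: [-0.1, -0.1, -2.9]
ee_pos: [639.4, 27.5, 57.9]
force: [0.2, -0.3, -2.2]
ee_pos: [641.9, 18.7, 141.4]
force: [0.3, -0.7, 0.3]
t 54.4 pos [639.4  19.3 137.8] rpy [-1.4667 -0.0059  0.0467] F [ 0.1 -0.   0. ] w 51.0 q7 0.15
delta m [-0.2106 -0.0101 -0.0638] rot [-0.1042  0.047   0.0034] rows>= 4.4
```

View pics/n5.png

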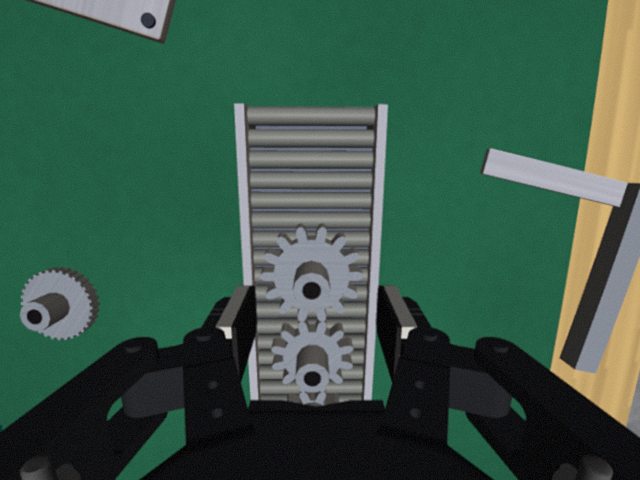

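View pics/n6.png

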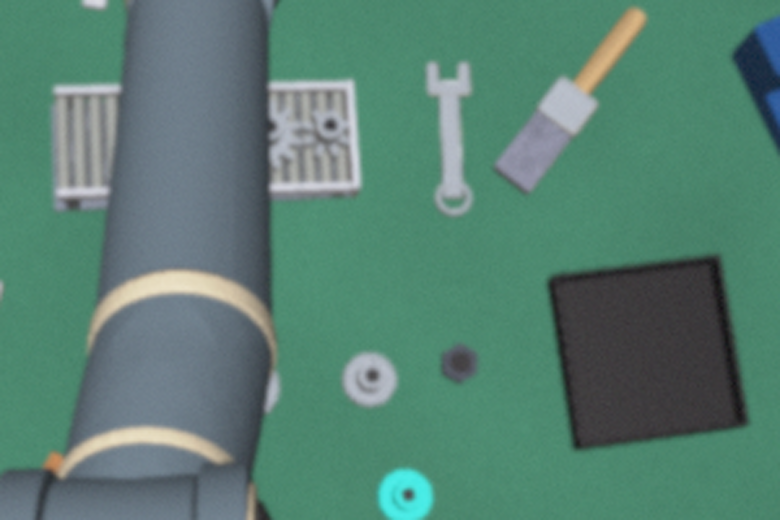

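```bash
(python3 -m creep '[[[-0.04,-0.005,-0.01,-0.1042,0.047,0.0034,1],[-0.085,-0.01,-0.025,-0.1042,0.047,0.0034,1],[-0.13,-0.01,-0.04,-0.1042,0.047,0.0034,1],[-0.175,-0.01,-0.055,-0.1042,0.047,0.0034,1],[-0.2106,-0.01,-0.0638,-0.1042,0.047,0.0034,1],[-0.2106,-0.01,-0.0638,-0.1042,0.047,0.0034,1],[-0.2106,-0.01,-0.0638,-0.1042,0.047,0.0034,1],[-0.2106,-0.01,-0.0638,-0.1042,0.047,0.0034,1]]]') | grep -E "pos|force"
python3 - <<'E'
from h import *
c=cam("wrist"); cv2.imwrite("pics/f1.png",c["pixels"]); st()
t=cam("top"); crop(t["pixels"],240,130,540,330,2.6,"f2.png")
E
```

```text
ee_pos: [433.1, -54.5, 139.5]
force: [0.4, 0.2, 0.4]
t 55.2 pos [433.3 -54.5 139.5] rpy [-1.571e+00  3.000e-04  1.200e-03] F [ 0.7 -0.4  0.5] w 85.5 q7 0.10
```

View pics/f1.png

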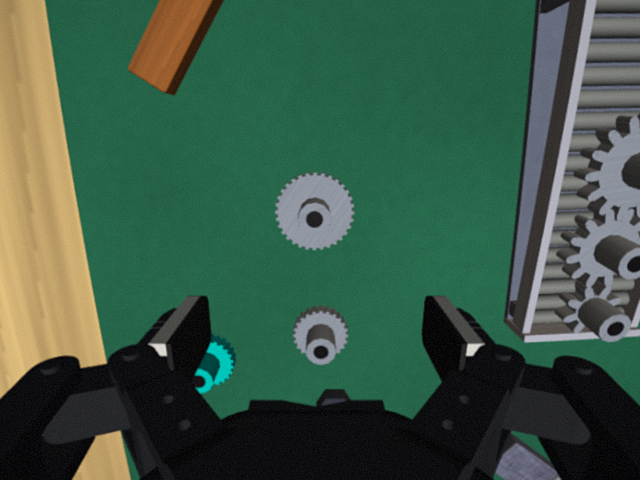

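View pics/f2.png

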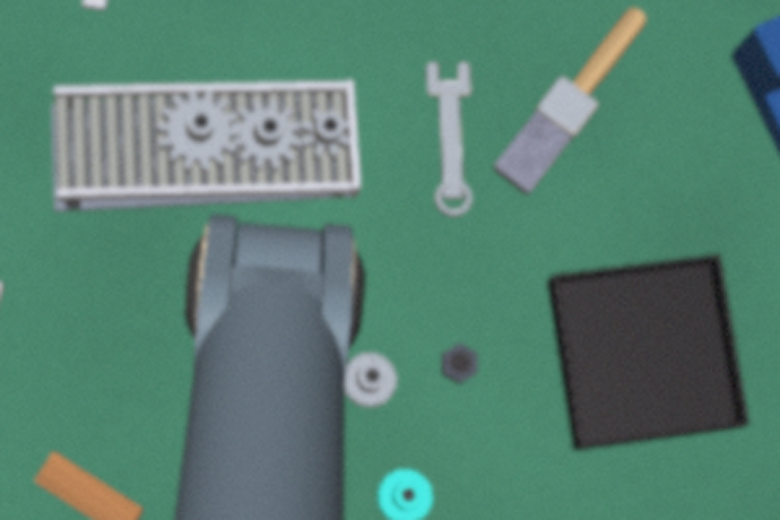

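Run:
```python
from h import *
c=cam("wrist"); st(); p=px2w(c,[(314,218),(320,351)],36); print(p); print("corr",p[:,:2]-[0,1.7])
x,y=p[0][0],p[0][1]-1.7
plan(x,y,60,0); plan(x,y,17,0)
```

```text
t 55.4 pos [433.  -54.6 139.5] rpy [-1.5711e+00  7.0000e-04  1.1000e-03] F [ 0.4 -0.1  0.3] w 85.8 q7 0.10
[[ 430.93638519  -39.3286916    36.        ]
 [ 435.65612588 -145.84307376   36.        ]]
corr [[ 430.93638519  -41.0286916 ]
 [ 435.65612588 -147.54307376]]
delta m [-0.002   0.0795  0.0136] rot [ 0.0003  0.0011 -0.0007] rows>= 1.6
delta m [-0.002   0.1225  0.0136] rot [ 0.0003  0.0011 -0.0007] rows>= 2.5
```

```bash
(python3 -m creep '[[[-0.002,0.02,0.0136,0,0,0,0.4],[-0.002,0.06,0.0136,0,0,0,0.4],[-0.002,0.095,0.0136,0,0,0,0.4],[-0.002,0.115,0.0136,0,0,0,0.4],[-0.002,0.121,0.0136,0,0,0,0.4],[-0.002,0.122,0.0136,0,0,0,0.4],[-0.002,0.122,0.0136,0,0,0,0.4]]]'; python3 -m creep '[[[0,0,0,0,0,0,-1],[0,0,0,0,0,0,-1],[0,0,0,0,0,0,-1],[0,0,0,0,0,0,-1],[0,0,0,0,0,0,-1],[0,0,0,0,0,0,-1]]]' 60;python3 -m creep '[[[0,-0.01,0,0,0,0,-1],[0,-0.03,0,0,0,0,-1],[0,-0.06,0,0,0,0,-1],[0,-0.09,0,0,0,0,-1],[0,-0.11,0,0,0,0,-1],[0,-0.11,0,0,0,0,-1]]]') | grep -E "pos|force|width"
python3 - <<'E'
from h import *
st(); plan(451.5,-353.5,125,.105); c=cam("wrist"); cv2.imwrite("pics/f3.png",c["pixels"])
E
```

```text
ee_pos: [430.9, -41.4, 18.3]
force: [0.1, -0.3, 0.3]
grip_width: 59.8
ee_pos: [430.8, -41.4, 18.8]
force: [-0.5, -0.3, 7.4]
grip_width: 21.7
ee_pos: [431.7, -41.4, 130.4]
force: [1.3, -0.3, -2.6]
grip_width: 21.9
t 57.2 pos [431.7 -41.4 130.4] rpy [-1.5703 -0.0057  0.    ] F [ 1.3 -0.3 -2.6] w 21.9 q7 0.07
delta m [ 0.0197  0.0054 -0.3121] rot [-0.0002 -0.105   0.0058] rows>= 6.3
```

View pics/f3.png

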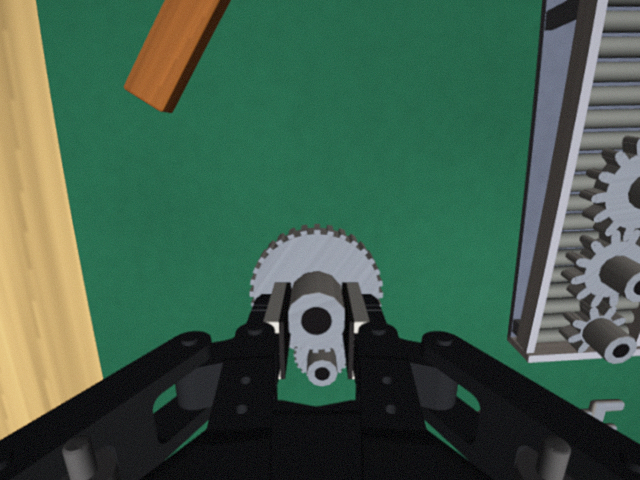

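```bash
(python3 -m creep '[[[0.003,0,-0.035,0,0,0,-1],[0.006,0,-0.08,0,-0.02,0,-1],[0.009,0,-0.125,0,-0.05,0,-1],[0.012,0,-0.17,0,-0.08,0,-1],[0.015,0.003,-0.215,0,-0.105,0.003,-1],[0.018,0.005,-0.26,0,-0.105,0.0058,-1],[0.0197,0.0054,-0.295,0,-0.105,0.0058,-1],[0.0197,0.0054,-0.3121,0,-0.105,0.0058,-1]]]';python3 -m creep '[[[0,0,0,0,0,0,-1],[0,0,0,0,0,0,-1],[0,0,0,0,0,0,-1]]]') | grep -E "pos|force|width"
python3 - <<'E'
from h import *
st(); plan(451.5,-353.5,45,.105); plan(451.5,-353.5,24,.105);c=cam("wrist"); cv2.imwrite("pics/f4.png",c["pixels"])
t=cam("top"); crop(t["pixels"],380,180,560,330,4,"f5.png")
E
```

```text
ee_pos: [447.8, -356.8, 120.4]
force: [0.3, 0.0, -2.8]
grip_width: 21.5
ee_pos: [449.8, -351.1, 121.5]
force: [-0.2, 0.4, -3.1]
grip_width: 21.3
t 58.4 pos [ 449.8 -351.1  121.5] rpy [-1.5681  0.0075  0.1076] F [-0.2  0.4 -3.1] w 21.3 q7 0.85
delta m [ 0.002   0.0765 -0.0028] rot [-0.0027  0.0026 -0.0075] rows>= 1.5
delta m [ 0.0022  0.0975 -0.0028] rot [-0.0027  0.0026 -0.0075] rows>= 2.0
```

View pics/f4.png

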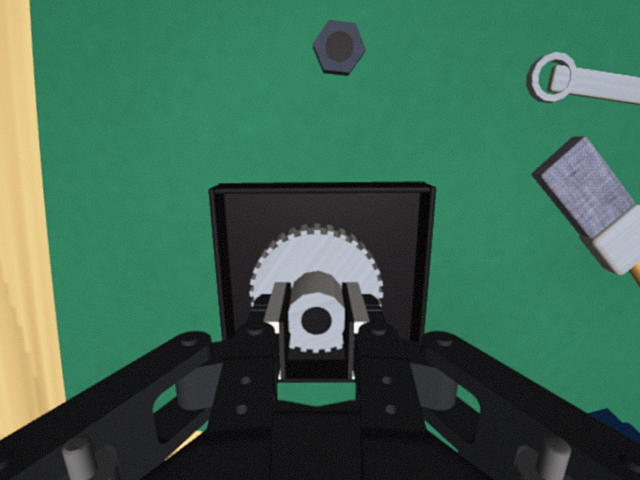

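View pics/f5.png

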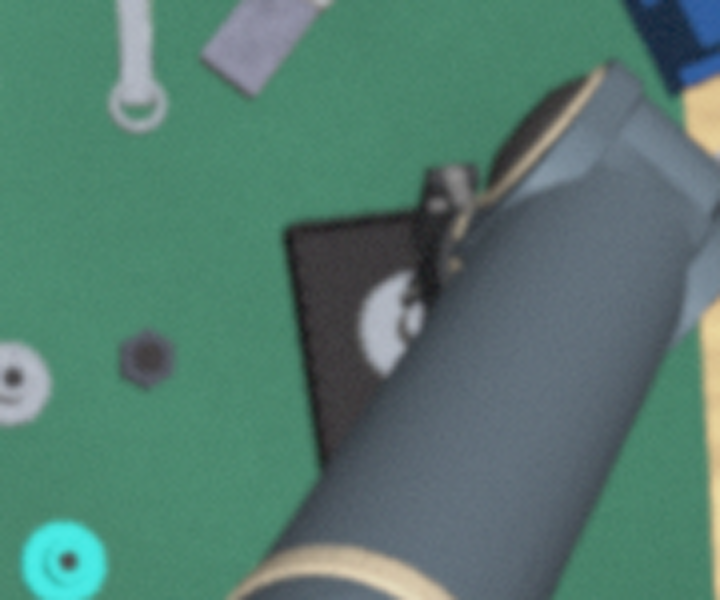

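```bash
python3 - <<'E'
from h import *
c=cam("wrist"); print(px2w(c,[(211,188),(433,187),(318,381),(225,195),(422,192)],30).round(1))
E
(python3 -m creep '[[[0.002,0.03,-0.0028,-0.0027,0.0026,-0.0075,-1],[0.002,0.06,-0.0028,-0.0027,0.0026,-0.0075,-1],[0.002,0.085,-0.0028,-0.0027,0.0026,-0.0075,-1],[0.0022,0.095,-0.0028,-0.0027,0.0026,-0.0075,-1],[0.0022,0.0975,-0.0028,-0.0027,0.0026,-0.0075,-1],[0.0022,0.0975,-0.0028,-0.0027,0.0026,-0.0075,-1]]]') | grep -E "pos|force|width"
python3 - <<'E'
from h import *
st(); c=cam("wrist"); cv2.imwrite("pics/f6.png",c["pixels"])
E
```

```text
[[ 376.2 -321.4   30. ]
 [ 520.6 -304.9   30. ]
 [ 462.2 -460.9   30. ]
 [ 385.6 -325.    30. ]
 [ 514.  -308.9   30. ]]
ee_pos: [452.2, -356.3, 25.4]
force: [0.5, -0.1, -2.3]
grip_width: 21.4
t 59.1 pos [ 452.2 -356.3   25.4] rpy [-1.5739 -0.0018  0.1029] F [ 0.5 -0.1 -2.3] w 21.4 q7 0.91
```

View pics/f6.png

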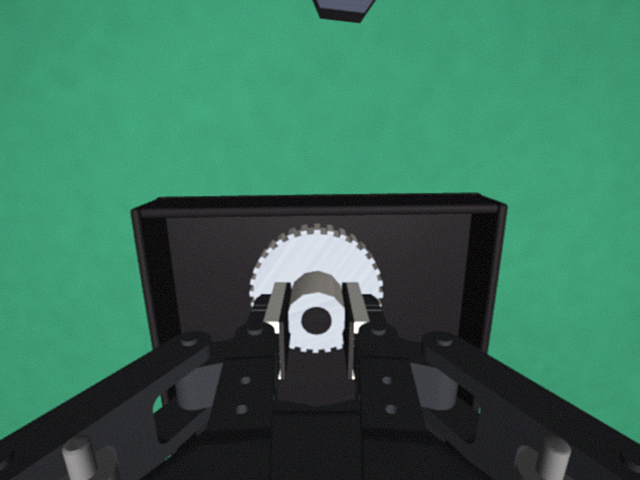

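```bash
(python3 -m creep '[[[0,0,0.002,0.002,0,0.002,-1],[0,0.0015,0.003,0.003,0,0.002,-1],[0,0.0015,0.003,0.003,0,0.002,-1]]]'; python3 -m creep '[[[0,0.0006,0,0,0,0,-1],[0,0.0006,0,0,0,0,-1]]]';python3 -m creep '[[[0,0.0005,0,0,0,0,-1],[0,0.0005,0,0,0,0,-1]]]';python3 -m creep '[[[0,0.0003,0,0,0,0,-1],[0,0.0003,0,0,0,0,-1]]]') | grep -E "pos|force|width"
```

```text
ee_pos: [451.6, -353.0, 23.8]
force: [-0.2, 0.7, -2.0]
grip_width: 21.4
ee_pos: [451.4, -353.2, 23.0]
force: [-1.2, 0.4, -0.1]
grip_width: 21.6
ee_pos: [451.4, -353.2, 22.9]
force: [-1.5, 0.8, 5.0]
grip_width: 21.9
ee_pos: [451.4, -353.2, 22.9]
force: [-3.3, 2.4, 6.3]
grip_width: 21.8
```

```bash
python3 -m creep '[[[0,0,0,0,0,0,-0.2],[0,0,0,0,0,0,0],[0,0,0,0,0,0,0.1],[0,-0.01,0,0,0,0,0.1],[0,-0.03,0,0,0,0,0.1],[0,-0.07,0,0,0,0,0.1],[0,-0.11,0,0,0,0,0.1],[0,-0.11,0,0,0,0,0.1]]]' | grep -E "pos|force"
python3 - <<'E'
from h import *
st(); plan(435,-165,140,0); c=cam("wrist"); cv2.imwrite("pics/f7.png",c["pixels"])
E
```

```text
ee_pos: [454.4, -356.0, 138.0]
force: [0.4, -1.3, 0.8]
t 60.9 pos [ 454.4 -356.   138. ] rpy [-1.5776 -0.0082  0.102 ] F [ 0.4 -1.3  0.8] w 46.9 q7 0.85
delta m [ 0.0002 -0.0033  0.1919] rot [0.0064 0.102  0.0085] rows>= 3.8
```

View pics/f7.png

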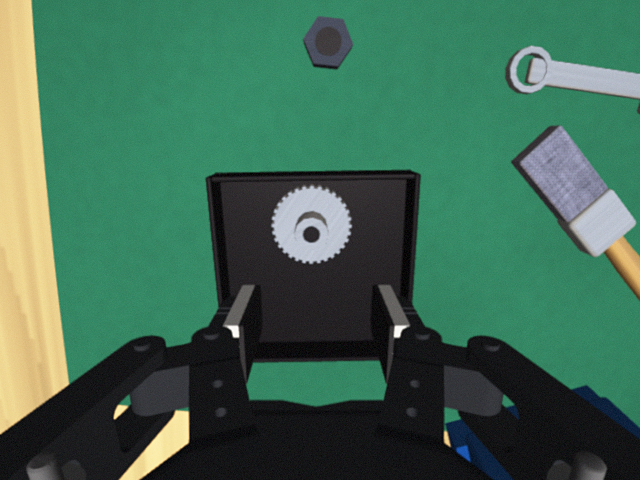

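fine32 lies flat in the front half of the tray (hub (311,234)). Next fine24.

```bash
(python3 -m creep '[[[0,-0.003,0.035,0.0064,0.05,0.0085,0.4],[0,-0.003,0.08,0.0064,0.102,0.0085,0.4],[0,-0.003,0.125,0.0064,0.102,0.0085,0.4],[0,-0.003,0.16,0.0064,0.102,0.0085,0.4],[0,-0.003,0.185,0.0064,0.102,0.0085,0.4],[0,-0.0033,0.1919,0.0064,0.102,0.0085,0.4],[0,-0.0033,0.1919,0.0064,0.102,0.0085,0.4],[0,-0.0033,0.1919,0.0064,0.102,0.0085,0.4]]]') | grep -E "pos|force"
python3 - <<'E'
from h import *
c=cam("wrist"); cv2.imwrite("pics/f8.png",c["pixels"]); st(); print(w2px(c,[[435.7,-145.8,36]]))
E
```

```text
ee_pos: [431.8, -163.6, 135.2]
force: [0.2, 0.2, 0.4]
t 61.8 pos [ 431.8 -163.9  135.3] rpy [-1.5652  0.0097 -0.0018] F [-0.3 -0.1 -0.9] w 59.7 q7 0.39
[[324.22137905 216.38530643]]
```

View pics/f8.png

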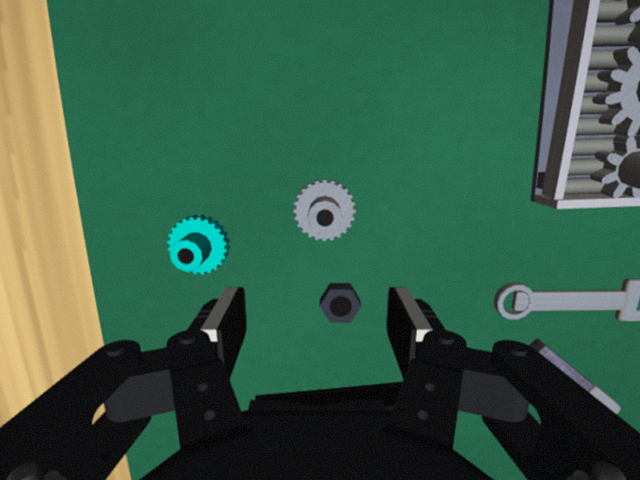

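Run:
```python
from h import *
plan(436,-147.5,60,0)
```

```text
delta m [0.0049 0.0753 0.016 ] rot [-0.0056 -0.0018 -0.0097] rows>= 1.5
```

```bash
(python3 -m creep '[[[0.0049,0.02,0.016,-0.0056,0,-0.0097,0.4],[0.0049,0.055,0.016,-0.0056,0,-0.0097,0.4],[0.0049,0.0753,0.016,-0.0056,0,-0.0097,0.4],[0.0049,0.0753,0.016,-0.0056,0,-0.0097,0.4],[0.0049,0.0753,0.016,-0.0056,0,-0.0097,0.4]]]') | grep -E "pos|force"
python3 - <<'E'
from h import *
st(); plan(436,-147.5,17,0)
E
```

```text
ee_pos: [436.1, -147.1, 60.2]
force: [0.0, 0.3, -0.8]
t 62.3 pos [ 436.1 -147.1   60.2] rpy [-1.5706e+00  5.0000e-04 -1.7000e-03] F [ 0.   0.3 -0.8] w 59.9 q7 0.40
delta m [-0.      0.0432 -0.0004] rot [-0.0002 -0.0017 -0.0005] rows>= 0.9
```

```bash
(python3 -m creep '[[[0,0.02,0,0,0,0,0.4],[0,0.036,0,0,0,0,0.4],[0,0.0432,0,0,0,0,0.4],[0,0.0432,0,0,0,0,0.4]]]'; python3 -m creep '[[[0,0,0,0,0,0,-1],[0,0,0,0,0,0,-1],[0,0,0,0,0,0,-1],[0,0,0,0,0,0,-1],[0,0,0,0,0,0,-1],[0,0,0,0,0,0,-1]]]' 60;python3 -m creep '[[[0,-0.01,0,0,0,0,-1],[0,-0.03,0,0,0,0,-1],[0,-0.06,0,0,0,0,-1],[0,-0.09,0,0,0,0,-1],[0,-0.11,0,0,0,0,-1],[0,-0.11,0,0,0,0,-1]]]') | grep -E "pos|force|width"
python3 - <<'E'
from h import *
st(); plan(458,-421,130,.105); c=cam("wrist"); cv2.imwrite("pics/f9.png",c["pixels"])
E
```

```text
ee_pos: [436.2, -146.3, 17.1]
force: [0.1, 0.9, -0.1]
grip_width: 59.7
ee_pos: [436.7, -146.0, 18.0]
force: [-0.9, 0.3, 4.7]
grip_width: 21.8
ee_pos: [437.7, -146.4, 129.8]
force: [0.3, 0.7, -1.1]
grip_width: 21.7
t 63.9 pos [ 437.7 -146.4  129.8] rpy [-1.5709e+00 -6.5000e-03  5.0000e-04] F [ 0.3  0.7 -1.1] w 21.7 q7 0.35
delta m [ 0.0201 -0.     -0.2747] rot [ 0.0004 -0.1045  0.0065] rows>= 5.5
```

View pics/f9.png

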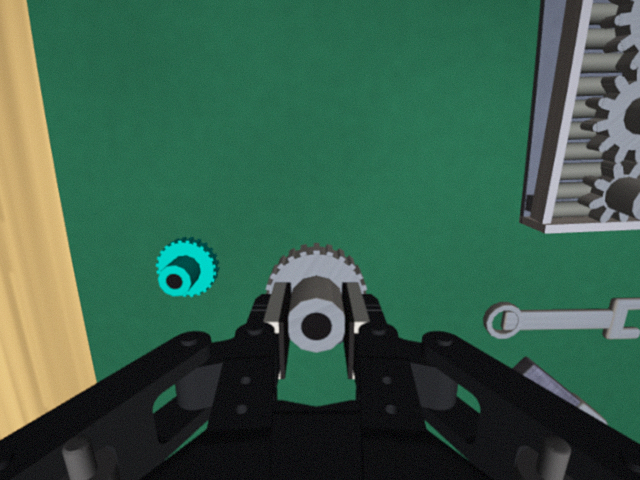

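```bash
(python3 -m creep '[[[0.003,0,-0.035,0,0,0,-1],[0.006,0,-0.08,0,-0.02,0,-1],[0.009,0,-0.125,0,-0.05,0,-1],[0.012,0,-0.17,0,-0.08,0,-1],[0.015,0,-0.215,0,-0.1045,0.003,-1],[0.018,0,-0.25,0,-0.1045,0.0065,-1],[0.0201,0,-0.27,0,-0.1045,0.0065,-1],[0.0201,0,-0.2747,0,-0.1045,0.0065,-1]]]';python3 -m creep '[[[0,0,0,0,0,0,-1],[0,0,0,0,0,0,-1],[0,0,0,0,0,0,-1]]]') | grep -E "pos|force|width"
python3 - <<'E'
from h import *
st(); plan(458,-421,50,.105);c=cam("wrist"); cv2.imwrite("pics/f10.png",c["pixels"])
E
```

```text
ee_pos: [454.5, -423.0, 124.7]
force: [-0.8, -0.9, -1.8]
grip_width: 21.6
ee_pos: [456.4, -418.7, 126.2]
force: [0.3, 1.0, -1.3]
grip_width: 21.9
t 65.0 pos [ 456.4 -418.7  126.2] rpy [-1.568   0.0069  0.107 ] F [ 0.3  1.  -1.3] w 21.9 q7 0.96
delta m [ 0.0019  0.0762 -0.0027] rot [-0.0028  0.002  -0.0069] rows>= 1.5
```

View pics/f10.png

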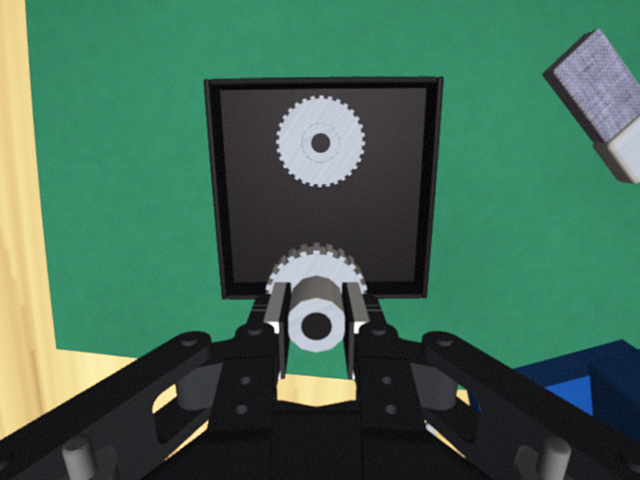

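Run:
```python
from h import *
c=cam("wrist"); st(); print(px2w(c,[(208,80),(441,78),(426,297),(224,297)],30).round(1)); print(px2w(c,[(320,143)],40).round(1))
```

```text
t 65.2 pos [ 456.5 -419.2  126.6] rpy [-1.5689  0.0065  0.1066] F [-0.1 -0.  -2.1] w 21.7 q7 0.96
[[ 377.2 -322.    30. ]
 [ 520.8 -305.4   30. ]
 [ 539.  -451.6   30. ]
 [ 393.1 -467.8   30. ]]
[[ 450.6 -352.5   40. ]]
```

```bash
(python3 -m creep '[[[0.0035,0.03,-0.0025,-0.0028,0.002,-0.0069,-1],[0.0035,0.06,-0.0025,-0.0028,0.002,-0.0069,-1],[0.0035,0.085,-0.0025,-0.0028,0.002,-0.0069,-1],[0.0035,0.1,-0.0025,-0.0028,0.002,-0.0069,-1],[0.0035,0.101,-0.0025,-0.0028,0.002,-0.0069,-1],[0.0035,0.101,-0.0025,-0.0028,0.002,-0.0069,-1],[0.0035,0.101,-0.0025,-0.0028,0.002,-0.0069,-1]]]') | grep -E "pos|force|width"
python3 - <<'E'
from h import *
st(); c=cam("wrist"); cv2.imwrite("pics/f11.png",c["pixels"])
E
```

```text
ee_pos: [460.1, -423.4, 27.1]
force: [1.6, 0.5, -1.7]
grip_width: 21.7
t 65.8 pos [ 460.1 -423.4   27.1] rpy [-1.5744 -0.0023  0.1029] F [ 1.6  0.5 -1.7] w 21.7 q7 1.00
```

View pics/f11.png

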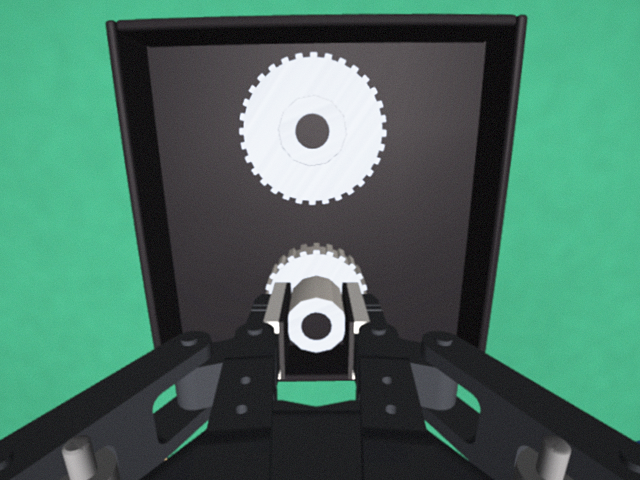

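```bash
(python3 -m creep '[[[0,0.0015,0.001,0.003,0,0.002,-1],[0,0.003,0.002,0.003,0,0.002,-1],[0,0.0035,0.002,0.003,0,0.002,-1],[0,0.0035,0.002,0.003,0,0.002,-1]]]'; python3 -m creep '[[[0,0.0006,0,0,0,0,-1],[0,0.0006,0,0,0,0,-1]]]';python3 -m creep '[[[0,0.0005,0,0,0,0,-1],[0,0.0005,0,0,0,0,-1]]]') | grep -E "pos|force|width"
```

```text
ee_pos: [459.1, -420.5, 22.1]
force: [-0.2, 0.7, -1.8]
grip_width: 21.5
ee_pos: [459.1, -420.5, 22.1]
force: [-1.7, 1.0, 4.4]
grip_width: 21.5
ee_pos: [459.1, -420.5, 22.0]
force: [-2.3, 3.0, 7.6]
grip_width: 21.7
```

```bash
python3 -m creep '[[[0,0,0,0,0,0,-0.2],[0,0,0,0,0,0,0],[0,0,0,0,0,0,0.1],[0,-0.01,0,0,0,0,0.1],[0,-0.03,0,0,0,0,0.1],[0,-0.07,0,0,0,0,0.1],[0,-0.12,0,0,0,0,0.1],[0,-0.16,0,0,0,0,0.1]]]' | grep -E "pos|force"; python3 -m creep '[[[-0.03,-0.02,-0.03,0,0,0,0.1],[-0.06,-0.03,-0.06,0,0,0,0.1],[-0.07,-0.03,-0.07,0,0,0,0.1],[-0.07,-0.03,-0.07,0,0,0,0.1]]]' | grep -E "pos|force"
python3 - <<'E'
from h import *
st()
t=cam("top"); cv2.imwrite("pics/z1.png",t["pixels"]);crop(t["pixels"],240,130,440,280,4,"z2.png")
t=cam("side"); cv2.imwrite("pics/z3.png",t["pixels"]); crop(t["pixels"],280,160,430,280,5,"z4.png")
c=cam("wrist"); cv2.imwrite("pics/z5.png",c["pixels"])
E
```

```text
ee_pos: [459.5, -421.5, 184.2]
force: [1.0, -0.3, 0.4]
ee_pos: [394.1, -500.1, 211.9]
force: [0.6, -0.2, 0.7]
t 67.9 pos [ 394.1 -500.1  211.9] rpy [-1.5712  0.0019  0.0972] F [ 0.6 -0.2  0.7] w 46.9 q7 1.09
```

View pics/z1.png

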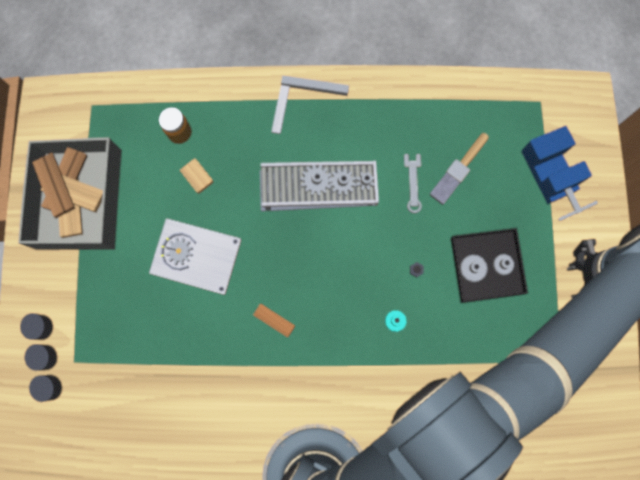

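View pics/z3.png

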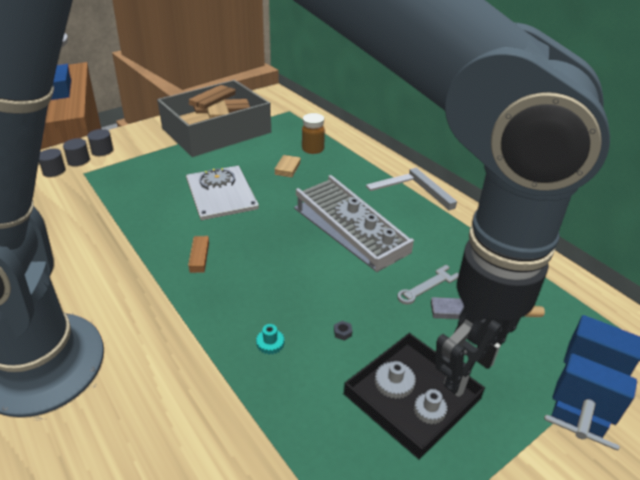

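View pics/z2.png

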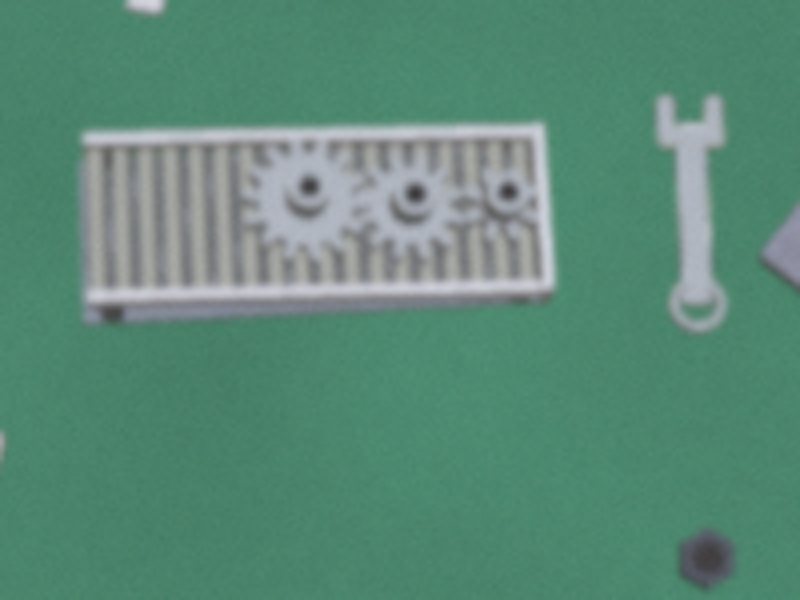

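View pics/z4.png

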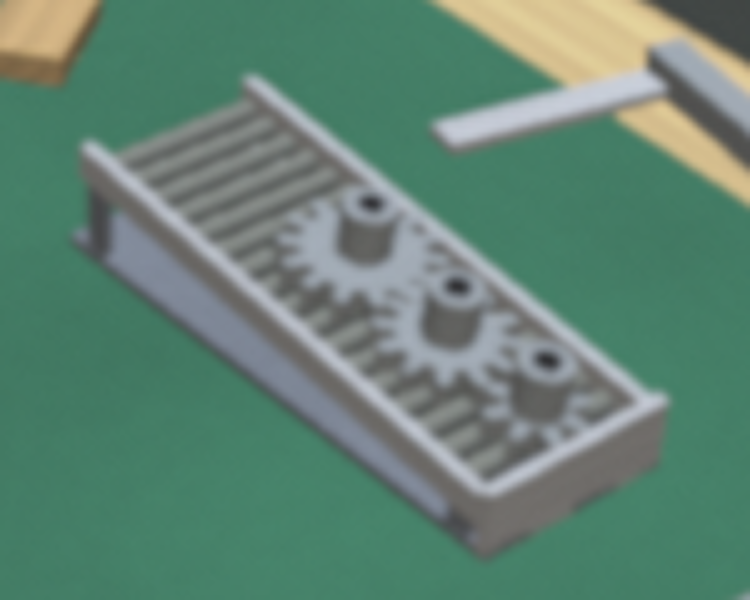

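View pics/z5.png

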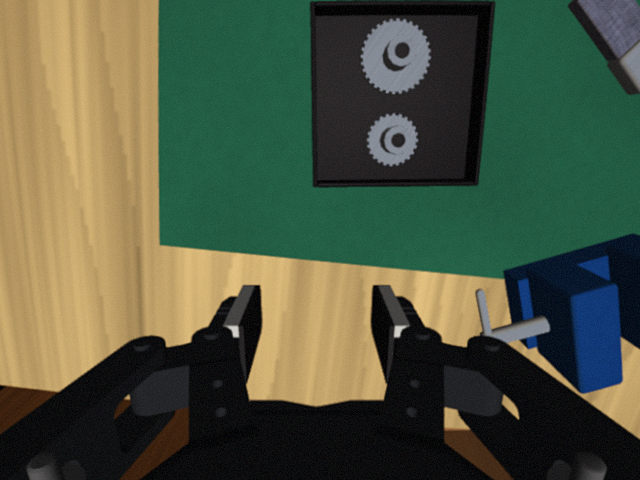

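Run:
```python
from h import *
plan(640,-190,200,0.048)
t=cam("top"); u=np.array([(508,192),(415,193),(309,187)])/4+[240,130]
for p,z in zip(u,(60,65,71)): print(px2w(t,p,z).round(1))
print("stop top edge", px2w(t,np.array([546,210])/4+[240,130],34).round(1))
```

```text
delta m [0.2724 0.0109 0.2785] rot [-0.0035  0.0576 -0.0014] rows>= 7.8
[[ 644.6 -115.9   60. ]]
[[642.9 -64.8  65. ]]
[[644.9  -7.1  71. ]]
stop top edge [[ 641.7 -138.7   34. ]]
```

```bash
python3 -m creep '[[[0.035,-0.01,0.035,0,0,0,0.1],[0.07,-0.01,0.07,0,0.0576,0,0.1],[0.105,-0.01,0.105,0,0.0576,0,0.1],[0.14,-0.01,0.14,0,0.0576,0,0.1],[0.175,-0.01,0.175,0,0.0576,0,0.1],[0.21,0,0.21,0,0.0576,0,0.1],[0.24,0.01,0.245,0,0.0576,0,0.1],[0.2724,0.0109,0.2785,0,0.0576,0,0.1]]]'; python3 -m creep '[[[0,0.02,0,0,0,0,0.1],[0,0.02,0,0,0,0,0.1],[0,0.02,0,0,0,0,0.1]]]'
python3 - <<'E'
from h import *
c=cam("wrist"); cv2.imwrite("pics/y1.png",c["pixels"]); crop(c["pixels"],220,60,420,250,3.1,"y2.png")
E
```

```text
time: 68.9
ee_pos: [639.7, -187.8, 198.0]
eef_rot: [-1.567, 0.005, 0.049]
force: [0.6, -1.0, -0.0]
grip_width: 47.2
time: 69.2
ee_pos: [638.6, -192.3, 179.5]
eef_rot: [-1.57, 0.004, 0.046]
force: [0.6, 0.2, 1.0]
grip_width: 47.3
```

View pics/y2.png

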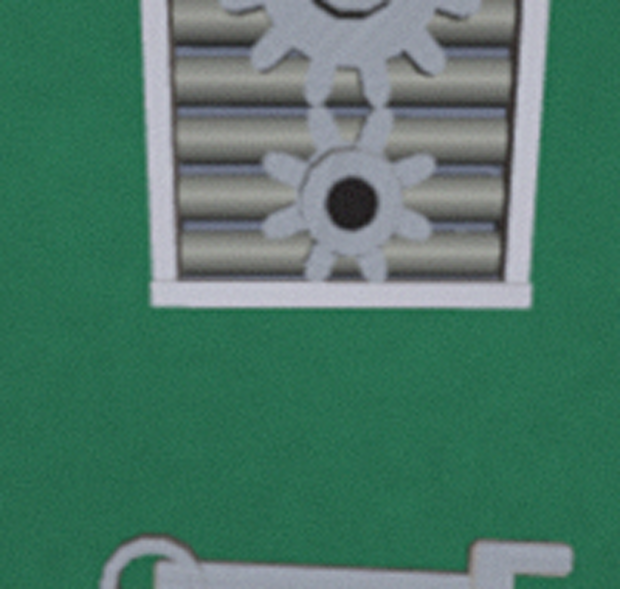

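Gear8 has two teeth against the stop, and gear12 rests on gear8 tooth to tooth. I'm handing in with the arm clear, about 140 mm above everything.

```bash
python3 -c "
from bench import r
print(r.job_done())"
```

```text
the job is handed in; nothing more can be done
None
```

The job is done and handed in at about 69 s of the 208 s allowed; no verdict was reported.

**Gears present:** The coarse gears on the bench were gear8, gear12 and gear14; gear10 was absent. I took them in that order. Each was held level about 1 mm above the plate, slid straight in until it touched the root, then backed off a little under 1 mm to full mesh.

**Pointer swing:** The master was turned past both 30 degree marks with every gear.

| Gear | Left | Right |
|---|---|---|
| gear8 | past the mark by eye | 39.7° |
| gear12 | 33.4° | 39.0° |
| gear14 | past the mark by eye | past the mark by eye |

**Lane and tray:** My last pictures show:
- gear8 has two teeth against the stop, and gear12 rests against it.
- gear14 rests against gear12. Like the other two, it is hub up.
- fine32 and fine24 lie flat side by side in the black tray.
- The pointer is back at centre.
- The nut, spanner, brush, offcut and turquoise look-alike look unmoved.

**Checks that disagreed:** The wrist camera read about 1.7 mm too far forward compared with the gripped gear. I corrected for that, and root contact confirmed the mesh distances. Gear12 and gear14 sat about 0.7 and 1.75 mm off centre in the jaws, and I allowed for that when meshing. No check failed. No gear had moved noticeably when I looked before picking it up.

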